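Move the test samples to the green rack in reverse order and bar them in

ROBOT

A 6-joint arm with a two-finger parallel gripper is mounted at the origin on a cart in front of the work surface, level with it; the furniture and walls round the work are solid. World frame = base frame: x ahead of the robot, y to its left, z up, the work surface at z = 0. Lengths are in m, angles in rad, forces in N, time in s.
With the tool pointing down it reaches from about 0.35 to 0.975 m from the base axis. Payload 4.9 kg.
Tool frame: the origin (TCP) lies at the very end of the fingers, on their centre line; the grasp point (between the pads) lies manip.grip_point_offset behind it (manip.grip_point_offset is the distance from the TCP to the grasp point, in m); z points along the fingers, y is the line along which they close (so a half turn about z gives the same grasp; the last joint's range is limited). The gripper opens to 85 mm and grips with 20 to 120 N. Pads are 22 mm wide; open, the fingers measure 114 mm over their backs; the gripper's body (76 mm by 85 mm) begins 54 mm behind the grasp point. The pads swing forward as they close: fully open they stand 13 mm farther back than shut.
Start: joints at [-0.119, 0.053, 1.613, -0, 1.476, -0.119], TCP at [0.625, 0, 0.231] pointing down, gripper open.
Joint ranges: [-3.01, 3.01], [-1.01, 2.22], [0.06, 2.58], [-1.02, 4.17], [0.09, 2.62], [-3.14, 3.14]. Speed limits (rad/s): [2.57, 2.57, 3.14, 3.14, 3.14, 3.14].

INTERFACE

Orientations are given as a unit quaternion [w, x, y, z].
In Python, from plant import manip gives the robot as it stands.
- The arm moves only by the shell command python3 -m crank 'ROWS' [OPENING]. ROWS is JSON, a list of rows, each an object of numbers: "x", "y", "z": the shift along the tool's x, y, z in cm; "turn": the turn about the tool's z in rad. In form: [{"x": .., "y": .., "z": .., "turn": ..}, ...]. A call has 1 to 5 rows; each row shifts and turns the commanded pose from where the row before left it, along the tool's axes as they then stand; what a row does not reach is not made up. A row lasts 1/10 s, in which the tool goes at most 50 mm and 8.59 degrees, less where a joint would pass 70% of its speed; a pose out of reach is approached as far as the arm can. A call with a gripper value outside its range is refused whole. OPENING is the opening in per cent of the stroke, from 0 (shut) to 100 (fully open), set as the call begins (- or left out, the last holds). The fingers move at their own pace and stop on an object; the grip force is fixed at half the most. Time passes only in rows, so rows that do not move let the fingers close. It gives the time, the measured TCP pose, the force, the opening and the grip force at its end, in the units of the state.
- manip.state(): the state, without advancing time (a new reading comes with each control period).
- manip.grab_frame(name): name is "scene" or "side" or "wrist"; returns (picture, depth): 400x640x3 uint8, red, green, blue; 400x640 float32, m along the optical axis (not along the pixel's ray), 0 where there is no reading.
- manip.camera_model(name): a dict with "mtx" (3x3 intrinsics, pixels), "k1" (the pictures are not rectified: a ray, as slopes to the right and down, at radius r is drawn at 1 + k1 r^2 times it, then the intrinsics apply), "world_to_cam" (4x4, takes a point from world to camera coordinates). Camera axes: x right, y down, z forward; pixel columns grow to the right and rows downward; lengths in m; the calibration is good to about 2 mm. A picture is of the moment at which its call begins: read the wrist's pose just before it. camera_model takes no time and is no camera call; for the wrist camera it gives the pose at the moment of the call.
- manip.job_done(): hands the job in; it is judged then, once.
The state is a dict: "time": time; "joint_pos": joint angles; "joint_vel": joint speeds; "joint_efforts": joint torques, N m; "tool_pos": TCP position; "tool_rot": TCP orientation; "contact_force": force on the tool from outside, world axes, zero at the start; "ft_torque": the same for the moment, N m; "gripper_width": opening from 0.0 (shut) to 1.0 (fully open); "grasp_force": force on a finger pad.
Only numpy, scipy, OpenCV 4.12 (cv2) and the standard library are available. Lean on these libraries where they do the work, as an engineer would, in place of code of your own. Each camera call takes 0.05 s, during which the arm holds its last target. There are 200 camera calls.

TASK

Lift the retaining bar by its red grip out of the two brackets of the blue rack and set it aside on the table. Then move the three bolts and the spring over to the green rack in reverse order, one to a pocket, so that the part that stood nearest to the robot now stands farthest from it, and so on, each upright as before. Finally lay the bar in the two brackets of the green rack, grip upwards, so that it keeps them in.

Things in the scene. Friction and masses are not known exactly. Their poses are not given: they have to be found in the camera images.
- silver_bolt_center (a point): bright silver hex bolt, standing on its head: head 8 mm high and 22 mm across, shank 12 mm thick, 58 mm tall in all. Point at its centre, half-way up; z up its axis. It is loose; at the start it stands near the middle of its white pocket in the blue rack, floor 8 mm above the table, under the bar (0.06 kg or so).
- dark_bolt_center (a point): dark grey, nearly black hex bolt, the shortest, standing on its head: head 7 mm high and 18 mm across, shank 10 mm thick, 46 mm tall in all. Point at its centre, half-way up; z up its axis. It is loose; at the start it stands near the middle of its white pocket in the blue rack, floor 8 mm above the table, under the bar (0.06 kg or so).
- brown_bolt_center (a point): brown rusty hex bolt, the largest, standing on its head: head 9 mm high and 26 mm across, shank 14 mm thick, 69 mm tall in all. Point at its centre, half-way up; z up its axis. It is loose; at the start it stands near the middle of its white pocket in the blue rack, floor 8 mm above the table, under the bar (0.06 kg or so).
- spring_center (a point): silver-grey compression spring (stiff, does not give), standing upright, 27 mm across, 49 mm tall. Point at its centre, half-way up; z up its axis. It is loose; at the start it stands near the middle of its white pocket in the blue rack, floor 8 mm above the table, under the bar (0.06 kg or so).
- seat_silver_bolt: fixed white square pocket, 48 mm over all, in the blue rack, in which the silver bolt stands at the start (it stays, a record of the old order); rim 7 mm above its origin. Origin: centre of its underside, 6 mm above the table; its x axis runs along the row, away from the robot.
- seat_dark_bolt: fixed white square pocket, 48 mm over all, in the blue rack, in which the dark bolt stands at the start (it stays, a record of the old order); rim 7 mm above its origin. Origin: centre of its underside, 6 mm above the table; its x axis runs along the row, away from the robot.
- seat_brown_bolt: fixed white square pocket, 48 mm over all, in the blue rack, in which the brown bolt stands at the start (it stays, a record of the old order); rim 7 mm above its origin. Origin: centre of its underside, 6 mm above the table; its x axis runs along the row, away from the robot.
- seat_spring: fixed white square pocket, 48 mm over all, in the blue rack, in which the spring stands at the start (it stays, a record of the old order); rim 7 mm above its origin. Origin: centre of its underside, 6 mm above the table; its x axis runs along the row, away from the robot.
- green_rack: fixed green rack, 244 x 72 mm; origin under its centre, on the table; x = along its row, away from the robot. Four white pockets at y 0, x +72, +24, -24, -72 mm: 42 mm square inside, floor 6 mm, rim 11 mm above table. At x +-112 mm a bracket (8 mm thick in x, 43 mm wide): fork open at the top, flared from 22 to 33 mm, floor 80 mm and tips 92 mm above table. The blue rack is alike, pocket floors 2 mm higher.
- bar_grip (a point): loose retaining bar, 0.2 kg: flat aluminium on edge, 254 mm long (x), 8 thick (y), 14 high, 28 mm wide black end stops outside the brackets, red grip block on its middle 40 (x) x 20 (y) x 28 mm high. Point: centre of the block, 28 mm above the bar's underside; z up. Starts in the blue rack, underside 80 mm above the table; stands on the table too, which is bare round x 0.56, y -0.31 m, for the bar laid along x.

How it is judged:
On the way, in this order (a step that is already met when the one before it is completed fails the run):
1. the bar is out of the blue rack and set down on the table, the parts still in their old seats (height (world z) of bar_grip below 0.08 m and linear speed of bar below 0.03 m/s and horizontal distance between silver_bolt_center and seat_silver_bolt below 0.03 m and horizontal distance between dark_bolt_center and seat_dark_bolt below 0.03 m and horizontal distance between brown_bolt_center and seat_brown_bolt below 0.03 m and horizontal distance between spring_center and seat_spring below 0.03 m), for 0.2 s.
2. all four parts stand in their pockets of the green rack, in reverse order, the bar not yet over them (((x of each of seat_dark_bolt, seat_brown_bolt, seat_spring in the frame of seat_silver_bolt below 0.025 m and x of silver_bolt_center in the frame of green_rack between -0.086 and -0.058 m) or (x of any of seat_dark_bolt, seat_brown_bolt, seat_spring in the frame of seat_silver_bolt above 0.025 m and x of each of seat_dark_bolt, seat_brown_bolt, seat_spring in the frame of seat_silver_bolt below 0.072 m and x of silver_bolt_center in the frame of green_rack between -0.038 and -0.01 m) or (x of any of seat_dark_bolt, seat_brown_bolt, seat_spring in the frame of seat_silver_bolt above 0.072 m and x of each of seat_dark_bolt, seat_brown_bolt, seat_spring in the frame of seat_silver_bolt below 0.12 m and x of silver_bolt_center in the frame of green_rack between 0.01 and 0.038 m) or (x of any of seat_dark_bolt, seat_brown_bolt, seat_spring in the frame of seat_silver_bolt above 0.12 m and x of silver_bolt_center in the frame of green_rack between 0.058 and 0.086 m)) and y of silver_bolt_center in the frame of green_rack between -0.014 and 0.014 m and z of silver_bolt_center in the frame of green_rack between 0.029 and 0.041 m and angle between each of silver_bolt_center, dark_bolt_center, brown_bolt_center, spring_center's own z axis and vertical below 0.15 rad and linear speed of each of silver_bolt, dark_bolt, brown_bolt, spring below 0.02 m/s and ((x of each of seat_silver_bolt, seat_brown_bolt, seat_spring in the frame of seat_dark_bolt below 0.025 m and x of dark_bolt_center in the frame of green_rack between -0.086 and -0.058 m) or (x of any of seat_silver_bolt, seat_brown_bolt, seat_spring in the frame of seat_dark_bolt above 0.025 m and x of each of seat_silver_bolt, seat_brown_bolt, seat_spring in the frame of seat_dark_bolt below 0.072 m and x of dark_bolt_center in the frame of green_rack between -0.038 and -0.01 m) or (x of any of seat_silver_bolt, seat_brown_bolt, seat_spring in the frame of seat_dark_bolt above 0.072 m and x of each of seat_silver_bolt, seat_brown_bolt, seat_spring in the frame of seat_dark_bolt below 0.12 m and x of dark_bolt_center in the frame of green_rack between 0.01 and 0.038 m) or (x of any of seat_silver_bolt, seat_brown_bolt, seat_spring in the frame of seat_dark_bolt above 0.12 m and x of dark_bolt_center in the frame of green_rack between 0.058 and 0.086 m)) and y of dark_bolt_center in the frame of green_rack between -0.014 and 0.014 m and z of dark_bolt_center in the frame of green_rack between 0.023 and 0.035 m and ((x of each of seat_silver_bolt, seat_dark_bolt, seat_spring in the frame of seat_brown_bolt below 0.025 m and x of brown_bolt_center in the frame of green_rack between -0.086 and -0.058 m) or (x of any of seat_silver_bolt, seat_dark_bolt, seat_spring in the frame of seat_brown_bolt above 0.025 m and x of each of seat_silver_bolt, seat_dark_bolt, seat_spring in the frame of seat_brown_bolt below 0.072 m and x of brown_bolt_center in the frame of green_rack between -0.038 and -0.01 m) or (x of any of seat_silver_bolt, seat_dark_bolt, seat_spring in the frame of seat_brown_bolt above 0.072 m and x of each of seat_silver_bolt, seat_dark_bolt, seat_spring in the frame of seat_brown_bolt below 0.12 m and x of brown_bolt_center in the frame of green_rack between 0.01 and 0.038 m) or (x of any of seat_silver_bolt, seat_dark_bolt, seat_spring in the frame of seat_brown_bolt above 0.12 m and x of brown_bolt_center in the frame of green_rack between 0.058 and 0.086 m)) and y of brown_bolt_center in the frame of green_rack between -0.014 and 0.014 m and z of brown_bolt_center in the frame of green_rack between 0.0345 and 0.0465 m and ((x of each of seat_silver_bolt, seat_dark_bolt, seat_brown_bolt in the frame of seat_spring below 0.025 m and x of spring_center in the frame of green_rack between -0.086 and -0.058 m) or (x of any of seat_silver_bolt, seat_dark_bolt, seat_brown_bolt in the frame of seat_spring above 0.025 m and x of each of seat_silver_bolt, seat_dark_bolt, seat_brown_bolt in the frame of seat_spring below 0.072 m and x of spring_center in the frame of green_rack between -0.038 and -0.01 m) or (x of any of seat_silver_bolt, seat_dark_bolt, seat_brown_bolt in the frame of seat_spring above 0.072 m and x of each of seat_silver_bolt, seat_dark_bolt, seat_brown_bolt in the frame of seat_spring below 0.12 m and x of spring_center in the frame of green_rack between 0.01 and 0.038 m) or (x of any of seat_silver_bolt, seat_dark_bolt, seat_brown_bolt in the frame of seat_spring above 0.12 m and x of spring_center in the frame of green_rack between 0.058 and 0.086 m)) and y of spring_center in the frame of green_rack between -0.014 and 0.014 m and z of spring_center in the frame of green_rack between 0.0245 and 0.0365 m and height (world z) of bar_grip below 0.09 m), for 0.2 s.
At the end, for the whole second after the job is handed in: Each part stands upright (0.15 rad) on the floor of its green-rack pocket (centre within 14 mm along x and y, height within 6 mm), in reverse order of the old seats; the bar lies grip up in both green brackets (15 mm in x, 12 mm in y, 6 mm in height, 0.12 rad); all at rest (((x of each of seat_dark_bolt, seat_brown_bolt, seat_spring in the frame of seat_silver_bolt below 0.025 m and x of silver_bolt_center in the frame of green_rack between -0.086 and -0.058 m) or (x of any of seat_dark_bolt, seat_brown_bolt, seat_spring in the frame of seat_silver_bolt above 0.025 m and x of each of seat_dark_bolt, seat_brown_bolt, seat_spring in the frame of seat_silver_bolt below 0.072 m and x of silver_bolt_center in the frame of green_rack between -0.038 and -0.01 m) or (x of any of seat_dark_bolt, seat_brown_bolt, seat_spring in the frame of seat_silver_bolt above 0.072 m and x of each of seat_dark_bolt, seat_brown_bolt, seat_spring in the frame of seat_silver_bolt below 0.12 m and x of silver_bolt_center in the frame of green_rack between 0.01 and 0.038 m) or (x of any of seat_dark_bolt, seat_brown_bolt, seat_spring in the frame of seat_silver_bolt above 0.12 m and x of silver_bolt_center in the frame of green_rack between 0.058 and 0.086 m)) and y of silver_bolt_center in the frame of green_rack between -0.014 and 0.014 m and z of silver_bolt_center in the frame of green_rack between 0.029 and 0.041 m and angle between each of silver_bolt_center, dark_bolt_center, brown_bolt_center, spring_center, bar_grip's own z axis and vertical below 0.15 rad and linear speed of each of silver_bolt, dark_bolt, brown_bolt, spring, bar below 0.02 m/s and ((x of each of seat_silver_bolt, seat_brown_bolt, seat_spring in the frame of seat_dark_bolt below 0.025 m and x of dark_bolt_center in the frame of green_rack between -0.086 and -0.058 m) or (x of any of seat_silver_bolt, seat_brown_bolt, seat_spring in the frame of seat_dark_bolt above 0.025 m and x of each of seat_silver_bolt, seat_brown_bolt, seat_spring in the frame of seat_dark_bolt below 0.072 m and x of dark_bolt_center in the frame of green_rack between -0.038 and -0.01 m) or (x of any of seat_silver_bolt, seat_brown_bolt, seat_spring in the frame of seat_dark_bolt above 0.072 m and x of each of seat_silver_bolt, seat_brown_bolt, seat_spring in the frame of seat_dark_bolt below 0.12 m and x of dark_bolt_center in the frame of green_rack between 0.01 and 0.038 m) or (x of any of seat_silver_bolt, seat_brown_bolt, seat_spring in the frame of seat_dark_bolt above 0.12 m and x of dark_bolt_center in the frame of green_rack between 0.058 and 0.086 m)) and y of dark_bolt_center in the frame of green_rack between -0.014 and 0.014 m and z of dark_bolt_center in the frame of green_rack between 0.023 and 0.035 m and ((x of each of seat_silver_bolt, seat_dark_bolt, seat_spring in the frame of seat_brown_bolt below 0.025 m and x of brown_bolt_center in the frame of green_rack between -0.086 and -0.058 m) or (x of any of seat_silver_bolt, seat_dark_bolt, seat_spring in the frame of seat_brown_bolt above 0.025 m and x of each of seat_silver_bolt, seat_dark_bolt, seat_spring in the frame of seat_brown_bolt below 0.072 m and x of brown_bolt_center in the frame of green_rack between -0.038 and -0.01 m) or (x of any of seat_silver_bolt, seat_dark_bolt, seat_spring in the frame of seat_brown_bolt above 0.072 m and x of each of seat_silver_bolt, seat_dark_bolt, seat_spring in the frame of seat_brown_bolt below 0.12 m and x of brown_bolt_center in the frame of green_rack between 0.01 and 0.038 m) or (x of any of seat_silver_bolt, seat_dark_bolt, seat_spring in the frame of seat_brown_bolt above 0.12 m and x of brown_bolt_center in the frame of green_rack between 0.058 and 0.086 m)) and y of brown_bolt_center in the frame of green_rack between -0.014 and 0.014 m and z of brown_bolt_center in the frame of green_rack between 0.0345 and 0.0465 m and ((x of each of seat_silver_bolt, seat_dark_bolt, seat_brown_bolt in the frame of seat_spring below 0.025 m and x of spring_center in the frame of green_rack between -0.086 and -0.058 m) or (x of any of seat_silver_bolt, seat_dark_bolt, seat_brown_bolt in the frame of seat_spring above 0.025 m and x of each of seat_silver_bolt, seat_dark_bolt, seat_brown_bolt in the frame of seat_spring below 0.072 m and x of spring_center in the frame of green_rack between -0.038 and -0.01 m) or (x of any of seat_silver_bolt, seat_dark_bolt, seat_brown_bolt in the frame of seat_spring above 0.072 m and x of each of seat_silver_bolt, seat_dark_bolt, seat_brown_bolt in the frame of seat_spring below 0.12 m and x of spring_center in the frame of green_rack between 0.01 and 0.038 m) or (x of any of seat_silver_bolt, seat_dark_bolt, seat_brown_bolt in the frame of seat_spring above 0.12 m and x of spring_center in the frame of green_rack between 0.058 and 0.086 m)) and y of spring_center in the frame of green_rack between -0.014 and 0.014 m and z of spring_center in the frame of green_rack between 0.0245 and 0.0365 m and y of bar_grip in the frame of green_rack between -0.012 and 0.012 m and x of bar_grip in the frame of green_rack between -0.015 and 0.015 m and z of bar_grip in the frame of green_rack between 0.102 and 0.114 m and angle between the x axis of bar_grip and the x axis of green_rack, either way round below 0.12 rad); the robot touches nothing.
It also fails if it takes over 138 s, if anything falls off the work surface, if the arm or the gripper's body presses on something with over 40 N, if the wrist force passes 120 N, or if a joint passes its speed limit or range.

## Working session

There is one attempt and no reset: what is moved stays moved. The work goes in short steps, Python scripts to look and compute and a shell command to move; the robot and the scene stay as the last step left them, time stands still between calls to the robot, and variables do not carry over. Pictures are saved under pics/ and viewed, at most 14 in all, crops included, and the job is handed in when it is done.

```bash
mkdir -p pics
cat > h.py <<'E'
import numpy as np, cv2
from plant import manip
def grab(n):
    m=manip.camera_model(n); p,d=manip.grab_frame(n); return p,d,m
def world(m,d,u,v,z=None):
    """pixel -> world using depth (or plane z)"""
    K=np.array(m["mtx"]); T=np.linalg.inv(np.array(m["world_to_cam"]))
    q=cv2.undistortPoints(np.array([[[u,v]]],float),K,np.array([m["k1"],0,0,0.]))[0,0]
    r=np.array([q[0],q[1],1.])
    if z is None:
        w=d[int(v)-1:int(v)+2,int(u)-1:int(u)+2]; w=w[w>0]; s=np.median(w)
    else: s=(z-T[2,3])/(T[:3,:3]@r)[2]
    return T[:3,:3]@(r*s)+T[:3,3]
def cloud(m,d):
    K=np.array(m["mtx"]); T=np.linalg.inv(np.array(m["world_to_cam"]))
    v,u=np.mgrid[:d.shape[0],:d.shape[1]]
    q=cv2.undistortPoints(np.stack([u,v],-1).reshape(-1,1,2).astype(float),K,np.array([m["k1"],0,0,0.]))[:,0]
    c=np.c_[q,np.ones(len(q))]*d.reshape(-1,1)
    return (c@T[:3,:3].T+T[:3,3]).reshape(*d.shape,3)
def save(p,f): cv2.imwrite(f,p[:,:,::-1])
E
python3 - <<'E'
from h import *
print(manip.state(),manip.grip_point_offset)
for n in("scene","side","wrist"):
    p,d,m=grab(n); save(p,f"pics/{n}0.png"); np.savez(f"pics/{n}0.npz",p=p,d=d,**{k:m[k] for k in m})
    print(n,np.linalg.inv(np.array(m["world_to_cam"])).round(3).tolist())
E
```

```text
{'time': 0.0, 'joint_pos': array([-1.18995022e-01,  5.33594743e-02,  1.61430058e+00,  2.68544169e-05,
        1.47601323e+00, -1.18989871e-01]), 'joint_vel': array([ 0.0005651 , -0.00458872, -0.00051634, -0.00049812, -0.00086438,
        0.00010002]), 'joint_efforts': array([ 2.70554956e-04, -3.93670499e+01, -3.70175600e+01, -1.62778279e-04,
        6.93513779e-03, -6.06393527e-06]), 'tool_pos': array([6.24371309e-01, 8.62190106e-05, 2.30057477e-01]), 'tool_rot': array([-8.26002287e-04,  7.07109128e-01,  7.07103669e-01, -6.32581562e-04]), 'contact_force': array([-0.61608543, -0.44777167, -0.30065409]), 'ft_torque': array([ 0.02688096, -0.01661977,  0.01527447]), 'grasp_force': 0.0, 'gripper_width': 1.0000720639241785} 0.0187
scene [[-0.524, -0.595, 0.609, -0.142], [-0.852, 0.358, -0.384, 0.455], [0.01, -0.72, -0.694, 0.778], [0.0, 0.0, 0.0, 1.0]]
side [[-0.998, -0.025, 0.051, 0.411], [-0.057, 0.537, -0.841, 0.81], [-0.006, -0.843, -0.538, 0.582], [0.0, 0.0, 0.0, 1.0]]
wrist [[1.0, -0.001, -0.002, 0.625], [-0.001, -0.945, -0.327, 0.084], [-0.001, 0.327, -0.945, 0.372], [0.0, 0.0, 0.0, 1.0]]
```

View pics/scene0.png

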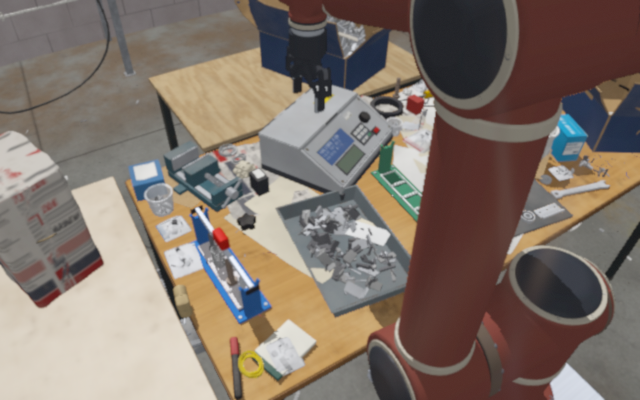

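View pics/wrist0.png

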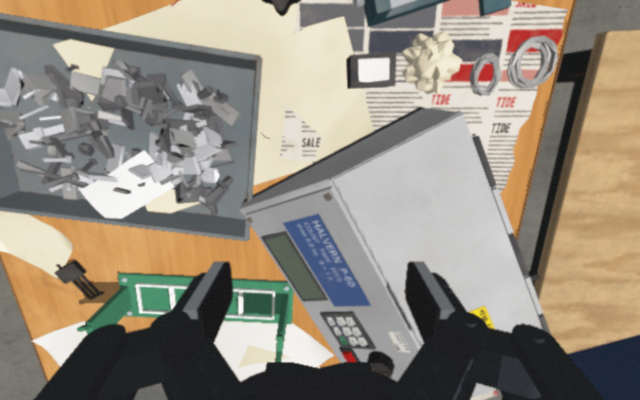

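View pics/side0.png

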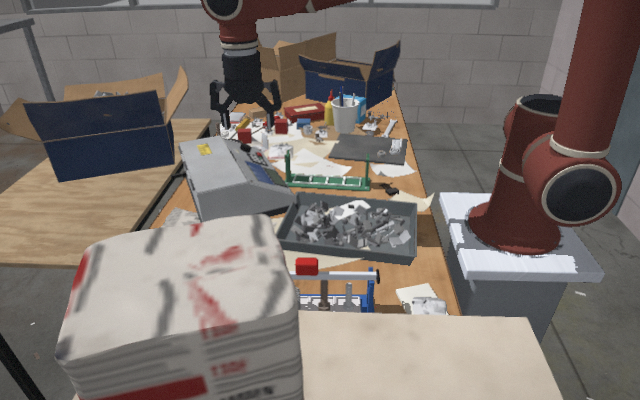

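Run:
```python
from h import *
for n in("scene","side","wrist"):
    z=np.load(f"pics/{n}0.npz"); P=cloud(z,z["d"]); p=z["p"].astype(int); ok=z["d"]>0
    r,g,b=p[...,0],p[...,1],p[...,2]
    for c,k in(("red",(r>150)&(g<70)&(b<70)&(P[...,2]<.2)&(P[...,2]>.05)),("blue",(b>r+60)&(b>g+40)&(P[...,2]<.1)&(P[...,2]>-.01)),("green",(g>r+40)&(g>b+15)&(P[...,2]<.1)&(P[...,2]>-.01))):
        q=P[k&ok]
        if len(q)>20: print(n,c,len(q),np.percentile(q,[2,50,98],axis=0).round(3).tolist())
```

```text
scene red 106 [[0.456, -0.234, 0.069], [0.473, 0.284, 0.121], [0.662, 0.294, 0.124]]
scene blue 1636 [[0.353, -0.127, 0.004], [0.447, 0.294, 0.018], [0.796, 0.357, 0.092]]
scene green 632 [[0.404, -0.218, 0.004], [0.493, -0.186, 0.007], [0.576, -0.156, 0.08]]
side red 146 [[0.458, -0.634, 0.111], [0.474, 0.288, 0.123], [0.491, 0.294, 0.124]]
side blue 242 [[0.358, -0.714, 0.005], [0.369, 0.261, 0.012], [0.503, 0.301, 0.092]]
side green 384 [[0.35, -0.211, 0.005], [0.439, -0.182, 0.008], [0.568, -0.151, 0.079]]
wrist red 57 [[0.657, -0.236, 0.066], [0.663, -0.231, 0.069], [0.67, -0.226, 0.071]]
wrist blue 1426 [[0.596, -0.139, 0.076], [0.634, -0.095, 0.084], [0.672, -0.031, 0.098]]
wrist green 3664 [[0.354, -0.228, 0.003], [0.398, -0.181, 0.005], [0.584, -0.153, 0.085]]
```

```bash
python3 -m crank '[{"x":4,"y":-2.3,"z":-1},{"x":4,"y":-2.3,"z":-1},{"x":4,"y":-2.3,"z":-1},{"x":4,"y":-2.3,"z":-1},{"x":4,"y":-2.3,"z":-1}]'
python3 -m crank '[{"x":4.2,"y":-2.3,"z":-1},{"x":4.2,"y":-2.3},{"turn":-0.149},{"turn":-0.149},{"turn":-0.149}]'
python3 -m crank '[{"turn":-0.149},{"turn":-0.149},{"turn":-0.149},{"turn":-0.149},{"turn":-0.149}]'
python3 -m crank '[{"turn":-0.149},{"turn":-0.149},{"turn":-0.081},{"turn":0}]'
python3 - <<'E'
from h import *
p,d,m=grab("wrist"); save(p,"pics/wrist1.png"); np.savez("pics/wrist1.npz",p=p,d=d,**{k:m[k] for k in m})
def rect(n,f):
    z=np.load(f"pics/{n}.npz"); P=cloud(z,z["d"]); p=z["p"].astype(int); r,g,b=p[...,0],p[...,1],p[...,2]
    k=(z["d"]>0)&f(r,g,b,P); q=P[k]; print(n,len(q),cv2.minAreaRect(q[:,:2].astype(np.float32)),np.median(q,0))
    return q
for n in("wrist1","scene0","side0"):
    rect(n,lambda r,g,b,P:(r>130)&(g<70)&(b<70)&(P[...,2]<.14)&(P[...,2]>.115)&(P[...,1]>.2)&(P[...,1]<.4))
rect("wrist1",lambda r,g,b,P:(b>r+50)&(b>g+30)&(P[...,2]<.012)&(P[...,2]>.0)&(abs(P[...,0]-.46)<.15)&(P[...,1]<.37))
rect("wrist0",lambda r,g,b,P:(g>r+40)&(g>b+15)&(P[...,2]<.012)&(P[...,2]>.00))
rect("wrist0",lambda r,g,b,P:(g>r+40)&(g>b+15)&(P[...,2]<.097)&(P[...,2]>.07))
E
```

```text
wrist1 0 ((0.0, 0.0), (0.0, 0.0), 0.0) [nan nan nan]
scene0 112 ((0.4706624448299408, 0.28550440073013306), (0.03624348342418671, 0.01732614077627659), 2.736940383911133) [0.46911287 0.28436192 0.12130415]
side0 163 ((0.4745035767555237, 0.28661108016967773), (0.034391358494758606, 0.017777390778064728), 4.9464311599731445) [0.47407802 0.28921762 0.12259396]
wrist1 0 ((0.0, 0.0), (0.0, 0.0), 0.0) [nan nan nan]
wrist0 2637 ((0.46551477909088135, -0.19164326786994934), (0.07083043456077576, 0.24126079678535461), 86.32791137695312) [ 0.41022749 -0.1797635   0.00481794]
wrist0 300 ((0.505085825920105, -0.18719547986984253), (0.03686971217393875, 0.3093888461589813), 81.34788513183594) [ 0.5744729  -0.18158892  0.07893466]schema error: expected keys x, y, z, turn
schema error: expected keys x, y, z, turn
schema error: expected keys x, y, z, turn
schema error: expected keys x, y, z, turn
  return _methods._mean(a, axis=axis, dtype=dtype,
  ret = um.true_divide(
```

View pics/wrist1.png

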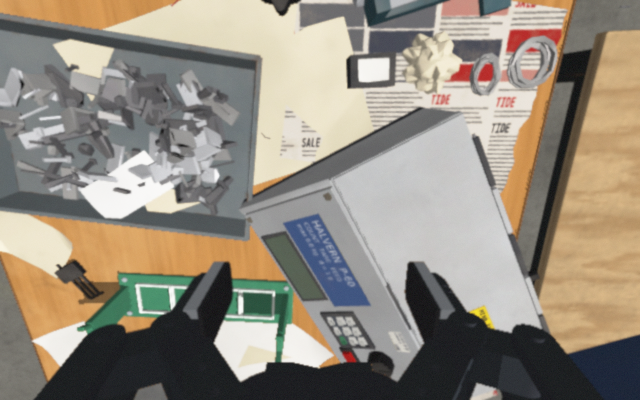

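```bash
python3 -m crank '[{"x":4,"y":-2.3,"z":-1,"turn":0},{"x":4,"y":-2.3,"z":-1,"turn":0},{"x":4,"y":-2.3,"z":-1,"turn":0},{"x":4,"y":-2.3,"z":-1,"turn":0},{"x":4,"y":-2.3,"z":-1,"turn":0}]'
python3 -m crank '[{"x":4.2,"y":-2.3,"z":-1,"turn":0},{"x":4.2,"y":-2.3,"z":0,"turn":0},{"x":0,"y":0,"z":0,"turn":-0.149},{"x":0,"y":0,"z":0,"turn":-0.149},{"x":0,"y":0,"z":0,"turn":-0.149}]'
python3 -m crank '[{"x":0,"y":0,"z":0,"turn":-0.149},{"x":0,"y":0,"z":0,"turn":-0.149},{"x":0,"y":0,"z":0,"turn":-0.149},{"x":0,"y":0,"z":0,"turn":-0.149},{"x":0,"y":0,"z":0,"turn":-0.149}]'
python3 -m crank '[{"x":0,"y":0,"z":0,"turn":-0.149},{"x":0,"y":0,"z":0,"turn":-0.149},{"x":0,"y":0,"z":0,"turn":-0.081},{"x":0,"y":0,"z":0,"turn":0}]'
cat >> h.py <<'E'
def rect(n,f):
    z=np.load(f"pics/{n}.npz"); P=cloud(z,z["d"]); p=z["p"].astype(int); r,g,b=p[...,0],p[...,1],p[...,2]
    k=(z["d"]>0)&f(r,g,b,P); q=P[k]
    if len(q): print(n,len(q),np.round(np.r_[sum(map(list,cv2.minAreaRect(q[:,:2].astype(np.float32))[:2]),[]),cv2.minAreaRect(q[:,:2].astype(np.float32))[2]],3),np.median(q,0).round(3))
    return q
def shot(n,tag):
    p,d,m=grab(n); save(p,f"pics/{tag}.png"); np.savez(f"pics/{tag}.npz",p=p,d=d,**{k:m[k] for k in m})
E
python3 - <<'E'
from h import *
shot("wrist","wrist2")
q=rect("wrist2",lambda r,g,b,P:(r>130)&(g<70)&(b<70)&(P[...,2]<.14)&(P[...,2]>.115)&(P[...,1]>.2)&(P[...,1]<.4))
q=rect("wrist2",lambda r,g,b,P:(b>r+50)&(b>g+30)&(P[...,2]<.012)&(P[...,2]>.0)&(abs(P[...,0]-.46)<.15)&(P[...,1]<.37))
E
```

```text
time: 0.7
tool_pos: [0.5087, 0.2013, 0.2815]
tool_rot: [-0.0, 0.707, 0.707, -0.0]
contact_force: [0.9, 0.5, -0.2]
gripper_width: 1.002
grasp_force: 0.0
time: 1.2
tool_pos: [0.4634, 0.2846, 0.2911]
tool_rot: [-0.0, 0.53, 0.848, -0.0]
contact_force: [0.0, 0.4, 0.6]
gripper_width: 1.0
grasp_force: 0.0
time: 1.7
tool_pos: [0.4638, 0.284, 0.291]
tool_rot: [-0.0, 0.185, 0.983, -0.0]
contact_force: [-1.2, -0.2, -0.2]
gripper_width: 0.998
grasp_force: 0.0
time: 2.1
tool_pos: [0.4638, 0.284, 0.291]
tool_rot: [-0.0, -0.0, 1.0, -0.0]
contact_force: [-0.6, 0.1, -1.1]
gripper_width: 1.004
grasp_force: 0.0
wrist2 553 [0.475 0.285 0.037 0.018 0.953] [0.474 0.284 0.121]
wrist2 2866 [0.475 0.285 0.243 0.071 2.161] [0.447 0.272 0.005]
```

View pics/wrist2.png

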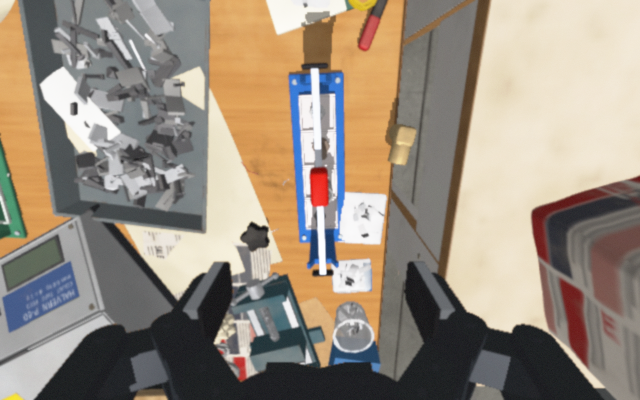

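```bash
python3 - <<'E'
from h import *
for n in("wrist0","wrist2","side0"):
    z=np.load(f"pics/{n}.npz");P=cloud(z,z["d"])[z["d"]>0]
    for y in np.arange(-.45,.45,.05):
        q=P[(P[:,1]>y)&(P[:,1]<y+.05)&(P[:,0]>.33)&(P[:,0]<.72)&(P[:,2]<.2)]
        if len(q): i=q[:,2].argmax(); print(n,round(y,2),q[i].round(3),np.percentile(q[:,2],90).round(3))
E
python3 -m crank '[{"x":-1.1,"y":0.1,"z":3,"turn":-0.03},{"x":0,"y":0,"z":4,"turn":0},{"x":0,"y":0,"z":4,"turn":0},{"x":0,"y":0,"z":3,"turn":0},{"x":0,"y":0,"z":0,"turn":0}]'
```

```text
wrist0 -0.4 [ 0.349 -0.375  0.009] 0.009
wrist0 -0.35 [ 0.369 -0.345  0.01 ] 0.001
wrist0 -0.3 [ 0.719 -0.251  0.083] 0.002
wrist0 -0.25 [ 0.703 -0.212  0.108] 0.093
wrist0 -0.2 [ 0.719 -0.151  0.112] 0.091
wrist0 -0.15 [ 0.698 -0.101  0.122] 0.104
wrist0 -0.1 [ 0.682 -0.056  0.121] 0.118
wrist0 -0.05 [ 0.664 -0.041  0.122] 0.119
wrist0 -0.0 [0.659 0.015 0.122] 0.119
wrist0 0.05 [0.72  0.054 0.121] 0.037
wrist0 0.1 [0.684 0.107 0.054] 0.035
wrist0 0.15 [0.657 0.159 0.073] 0.016
wrist2 -0.25 [ 0.605 -0.208  0.001] -0.001
wrist2 -0.2 [ 0.657 -0.151  0.08 ] 0.017
wrist2 -0.15 [ 0.697 -0.101  0.121] 0.1
wrist2 -0.1 [ 0.676 -0.064  0.122] 0.115
wrist2 -0.05 [ 0.674 -0.031  0.121] 0.106
wrist2 -0.0 [0.644 0.013 0.121] 0.09
wrist2 0.05 [0.447 0.092 0.046] 0.034
wrist2 0.1 [0.331 0.105 0.041] 0.034
wrist2 0.15 [0.662 0.163 0.074] 0.027
wrist2 0.2 [0.667 0.224 0.058] 0.022
wrist2 0.25 [0.464 0.289 0.123] 0.094
wrist2 0.3 [0.6   0.301 0.092] 0.016
wrist2 0.35 [0.714 0.361 0.054] 0.029
wrist2 0.4 [0.57  0.429 0.152] 0.15
side0 -0.45 [ 0.682 -0.413  0.056] 0.018
side0 -0.4 [ 0.669 -0.398  0.055] 0.019
side0 -0.35 [ 0.69  -0.346  0.04 ] 0.012
side0 -0.3 [ 0.689 -0.251  0.071] 0.008
side0 -0.25 [ 0.7   -0.212  0.108] 0.09
side0 -0.2 [ 0.717 -0.169  0.112] 0.086
side0 -0.15 [ 0.701 -0.109  0.122] 0.107
side0 -0.1 [ 0.69  -0.09   0.123] 0.119
side0 -0.05 [ 0.681 -0.023  0.122] 0.119
side0 -0.0 [0.635 0.012 0.124] 0.118
side0 0.05 [0.712 0.055 0.121] 0.077
side0 0.1 [0.332 0.1   0.041] 0.036
side0 0.15 [0.36  0.154 0.039] 0.003
side0 0.2 [0.423 0.25  0.008] 0.002
side0 0.25 [0.463 0.281 0.125] 0.11
side0 0.3 [0.359 0.301 0.092] 0.092
side0 0.4 [0.346 0.443 0.153] 0.151
time: 2.65
tool_pos: [0.4715, 0.2835, 0.1455]
tool_rot: [-0.005, -0.014, 1.0, -0.002]
contact_force: [-0.7, 0.5, 0.6]
gripper_width: 1.0
grasp_force: 0.0
```

```bash
python3 -m crank '[{"x":-0.3,"y":0.1,"z":2,"turn":0},{"x":0,"y":0,"z":2,"turn":0},{"x":0,"y":0,"z":1.4,"turn":0},{"x":0,"y":0,"z":0,"turn":0},{"x":0,"y":0,"z":0,"turn":0}]'
python3 -m crank '[{"x":0,"y":0,"z":0,"turn":0},{"x":0,"y":0,"z":0,"turn":0},{"x":0,"y":0,"z":0,"turn":0},{"x":0,"y":0,"z":0,"turn":0},{"x":0,"y":0,"z":0,"turn":0}]' 0
python3 -m crank '[{"x":0,"y":0,"z":0,"turn":0},{"x":0,"y":0,"z":0,"turn":0},{"x":0,"y":0,"z":0,"turn":0}]'
```

```text
time: 3.15
tool_pos: [0.4785, 0.2864, 0.0984]
tool_rot: [0.001, -0.015, 1.0, 0.0]
contact_force: [-0.7, -0.1, 1.5]
gripper_width: 1.0
grasp_force: 0.0
time: 3.65
tool_pos: [0.4782, 0.2861, 0.0978]
tool_rot: [0.0, -0.015, 1.0, 0.0]
contact_force: [-0.8, -0.1, 1.9]
gripper_width: 0.224
grasp_force: 58.8
time: 3.95
tool_pos: [0.4782, 0.2861, 0.0977]
tool_rot: [0.0, -0.015, 1.0, 0.0]
contact_force: [-0.3, -0.4, 3.9]
gripper_width: 0.222
grasp_force: 59.1
```

```bash
python3 -m crank '[{"x":0,"y":0,"z":-2,"turn":0},{"x":0,"y":0,"z":-4,"turn":0},{"x":0,"y":0,"z":-4,"turn":0},{"x":0,"y":0,"z":-3.5,"turn":0.03},{"x":0,"y":0,"z":0,"turn":0}]'
python3 -m crank '[{"x":-0.6,"y":-2.5,"z":0,"turn":0},{"x":-0.6,"y":-4.6,"z":0,"turn":0},{"x":-0.6,"y":-4.6,"z":0,"turn":0},{"x":-0.6,"y":-4.6,"z":0,"turn":0},{"x":-0.6,"y":-4.6,"z":0,"turn":0}]'
python3 -m crank '[{"x":-0.6,"y":-4.6,"z":0,"turn":0},{"x":-0.6,"y":-4.6,"z":0,"turn":0},{"x":-0.6,"y":-4.6,"z":0,"turn":0},{"x":-0.6,"y":-4.6,"z":0,"turn":0},{"x":-0.6,"y":-4.6,"z":0,"turn":0}]'
python3 -m crank '[{"x":-0.6,"y":-4.6,"z":0,"turn":0},{"x":-0.6,"y":-4.6,"z":0,"turn":0},{"x":-0.6,"y":-3.5,"z":0,"turn":0},{"x":-0.6,"y":-2.3,"z":0,"turn":0},{"x":0,"y":0,"z":0,"turn":0}]'
python3 - <<'E'
from h import *
s=manip.state(); print(s["tool_pos"],s["tool_rot"],s["joint_pos"],s["gripper_width"])
shot("wrist","wrist3")
for f in (lambda r,g,b,P:(g>r+40)&(g>b+15)&(P[...,2]<.012)&(P[...,2]>.00)&(P[...,0]<.62),):
    q=rect("wrist3",f);
E
```

```text
time: 4.45
tool_pos: [0.4805, 0.2873, 0.2382]
tool_rot: [0.005, 0.0, 1.0, 0.002]
contact_force: [0.5, 1.0, -1.2]
gripper_width: 0.22
grasp_force: 59.1
time: 4.95
tool_pos: [0.5068, 0.0755, 0.2294]
tool_rot: [-0.002, -0.0, 1.0, 0.0]
contact_force: [0.8, -0.6, -2.5]
gripper_width: 0.226
grasp_force: 59.3
time: 5.45
tool_pos: [0.5369, -0.1543, 0.2293]
tool_rot: [-0.002, -0.0, 1.0, 0.001]
contact_force: [0.7, 0.2, -2.0]
gripper_width: 0.221
grasp_force: 59.3
time: 5.95
tool_pos: [0.5611, -0.3053, 0.2287]
tool_rot: [-0.002, 0.002, 1.0, 0.001]
contact_force: [-0.5, 0.5, -1.4]
gripper_width: 0.22
grasp_force: 59.3
[ 0.56107917 -0.30526681  0.22868726] [-1.78323538e-03  1.51745593e-03  9.99996819e-01  9.37509570e-04] [-6.14479217e-01  8.88765801e-02  1.57927833e+00 -5.20361591e-04
  1.47743363e+00 -2.18219108e+00] 0.22024919557310588
wrist3 7360 [ 4.8500e-01 -1.9500e-01  7.0000e-02  2.0300e-01  8.6206e+01] [ 0.453 -0.193  0.005]
```

View pics/wrist3.png

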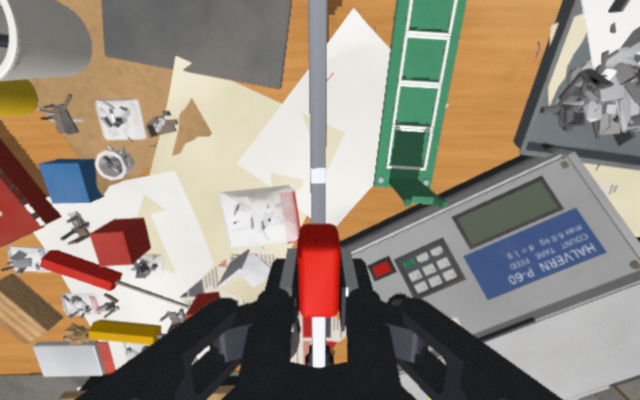

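```bash
python3 - <<'E'
from h import *
for n in("wrist0","side0","scene0"):
    z=np.load(f"pics/{n}.npz");P=cloud(z,z["d"])[z["d"]>0]
    for a,b,c,e in((.49,.63,-.40,-.23),(.41,.71,-.34,-.28),(.67,.71,-.34,-.28)):
        q=P[(P[:,0]>a)&(P[:,0]<b)&(P[:,1]>c)&(P[:,1]<e)&(P[:,2]<.2)]
        if len(q): print(n,len(q),q[q[:,2].argmax()].round(3),np.percentile(q[:,2],[50,95]).round(3))
E
python3 -m crank '[{"x":0,"y":-0.5,"z":3,"turn":0},{"x":0,"y":0,"z":4.5,"turn":0},{"x":0,"y":0,"z":4.5,"turn":0},{"x":0,"y":0,"z":4,"turn":0},{"x":0,"y":0,"z":0,"turn":0}]'
```

```text
wrist0 3882 [ 0.53  -0.23   0.007] [0.    0.002]
wrist0 2233 [ 0.645 -0.293  0.008] [0.    0.003]
side0 975 [ 0.629 -0.386  0.03 ] [0.003 0.019]
side0 665 [ 0.695 -0.29   0.062] [0.003 0.01 ]
side0 12 [ 0.695 -0.29   0.062] [0.058 0.062]
scene0 1243 [ 0.627 -0.382  0.03 ] [0.003 0.021]
scene0 874 [ 0.705 -0.282  0.071] [0.003 0.05 ]
scene0 170 [ 0.705 -0.282  0.071] [0.029 0.064]
time: 6.5
tool_pos: [0.5562, -0.3033, 0.0634]
tool_rot: [-0.007, -0.001, 1.0, 0.005]
contact_force: [-0.4, -0.8, -2.9]
gripper_width: 0.219
grasp_force: 59.6
```

```bash
python3 -m crank '[{"x":0.8,"y":-0.6,"z":0,"turn":0},{"x":0,"y":0,"z":2,"turn":0},{"x":0,"y":0,"z":1.2,"turn":0},{"x":0,"y":0,"z":0.8,"turn":0},{"x":0,"y":0,"z":0,"turn":0}]'
python3 -m crank '[{"x":0,"y":0,"z":0,"turn":0},{"x":0,"y":0,"z":0,"turn":0}]'
```

```text
time: 7.0
tool_pos: [0.5537, -0.3137, 0.0317]
tool_rot: [-0.0, -0.0, 1.0, 0.0]
contact_force: [0.2, 0.6, -2.9]
gripper_width: 0.223
grasp_force: 59.6
time: 7.2
tool_pos: [0.5546, -0.3141, 0.0332]
tool_rot: [0.001, -0.0, 1.0, -0.0]
contact_force: [0.3, -0.0, -1.4]
gripper_width: 0.221
grasp_force: 59.6
```

```bash
python3 -m crank '[{"x":0,"y":0,"z":0.7,"turn":0},{"x":0,"y":0,"z":0.4,"turn":0},{"x":0,"y":0,"z":0,"turn":0}]'
python3 -m crank '[{"x":0,"y":0,"z":0.3,"turn":0},{"x":0,"y":0,"z":0,"turn":0},{"x":0,"y":0,"z":0,"turn":0}]'
```

```text
time: 7.5
tool_pos: [0.5554, -0.3146, 0.0224]
tool_rot: [0.001, -0.0, 1.0, -0.001]
contact_force: [3.6, -0.2, 2.8]
gripper_width: 0.218
grasp_force: 60.6
time: 7.8
tool_pos: [0.5551, -0.3147, 0.0191]
tool_rot: [0.001, 0.0, 1.0, -0.001]
contact_force: [5.7, -1.6, 3.1]
gripper_width: 0.219
grasp_force: 60.6
```

```bash
python3 -m crank '[{"x":0,"y":0,"z":0,"turn":0},{"x":0,"y":0,"z":0,"turn":0},{"x":0,"y":0,"z":0,"turn":0},{"x":0,"y":0,"z":0,"turn":0}]' 50
python3 -m crank '[{"x":0,"y":0,"z":-3,"turn":0},{"x":0,"y":0,"z":-4.5,"turn":0},{"x":0,"y":0,"z":-4.5,"turn":0},{"x":0,"y":0,"z":-4.5,"turn":0},{"x":0,"y":0,"z":0,"turn":0}]'
python3 - <<'E'
from h import *
shot("wrist","wrist4")
q=rect("wrist4",lambda r,g,b,P:(r>130)&(g<70)&(b<70)&(P[...,2]<.06)&(P[...,2]>.03)&(abs(P[...,0]-.55)<.06)&(abs(P[...,1]+.31)<.03))
E
```

```text
time: 8.2
tool_pos: [0.5533, -0.3134, 0.0174]
tool_rot: [-0.001, -0.0, 1.0, 0.001]
contact_force: [0.2, 0.2, -0.0]
gripper_width: 0.505
grasp_force: 0.0
time: 8.7
tool_pos: [0.5576, -0.3164, 0.1926]
tool_rot: [0.006, -0.0, 1.0, -0.004]
contact_force: [0.8, 0.4, 0.4]
gripper_width: 0.5
grasp_force: 0.0
wrist4 625 [ 5.5200e-01 -3.1500e-01  1.7000e-02  3.7000e-02  8.9658e+01] [ 0.551 -0.314  0.041]
```

View pics/wrist4.png

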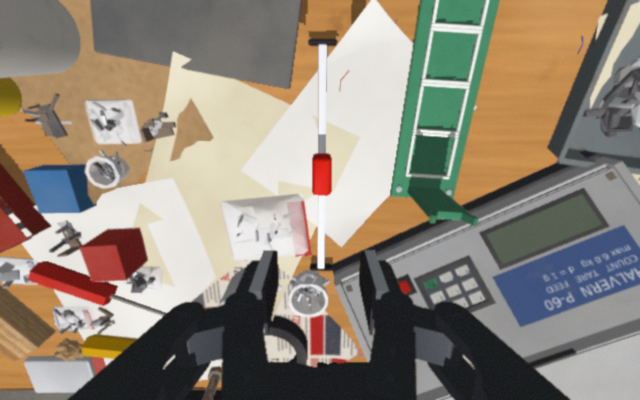

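```bash
python3 -m crank '[{"x":2.5,"y":2.6,"z":-2.4,"turn":0},{"x":2.5,"y":2.6,"z":-2.4,"turn":0},{"x":2.5,"y":2.6,"z":-2.4,"turn":0},{"x":2.5,"y":2.6,"z":-2.4,"turn":0},{"x":2.5,"y":2.6,"z":-2.4,"turn":0}]' 100
python3 -m crank '[{"x":0,"y":0,"z":0,"turn":0},{"x":0,"y":0,"z":0,"turn":0}]'
python3 - <<'E'
from h import *
shot("wrist","wrist5")
q=rect("wrist5",lambda r,g,b,P:(g>r+40)&(g>b+15)&(P[...,2]<.012)&(P[...,2]>.00)&(P[...,0]<.62))
# brackets
q=rect("wrist5",lambda r,g,b,P:(g>r+30)&(g>b+10)&(P[...,2]<.1)&(P[...,2]>.085)&(P[...,0]<.4)&(P[...,1]<-.1))
q=rect("wrist5",lambda r,g,b,P:(g>r+30)&(g>b+10)&(P[...,2]<.1)&(P[...,2]>.085)&(P[...,0]>.5)&(P[...,1]<-.1))
E
```

```text
time: 9.25
tool_pos: [0.4273, -0.1826, 0.3019]
tool_rot: [-0.002, -0.0, 1.0, 0.001]
contact_force: [0.6, 0.1, 0.2]
gripper_width: 0.999
grasp_force: 0.0
time: 9.45
tool_pos: [0.4288, -0.1836, 0.3025]
tool_rot: [-0.0, -0.0, 1.0, -0.0]
contact_force: [0.5, -0.1, 0.4]
gripper_width: 0.999
grasp_force: 0.0
wrist5 4599 [ 4.6500e-01 -1.9300e-01  6.9000e-02  2.4100e-01  8.6214e+01] [ 0.441 -0.191  0.005]
wrist5 94 [ 3.5400e-01 -1.8600e-01  4.1000e-02  8.0000e-03  8.6525e+01] [ 0.353 -0.172  0.09 ]
wrist5 48 [ 5.7600e-01 -2.0000e-01  3.9000e-02  8.0000e-03  8.5876e+01] [ 0.576 -0.187  0.09 ]
```

```bash
for i in 1 2; do :; done; python3 -m crank '[{"x":0,"y":4.6,"z":0,"turn":0},{"x":0,"y":4.8,"z":0,"turn":0},{"x":0,"y":4.8,"z":0,"turn":0},{"x":0,"y":4.8,"z":0,"turn":0},{"x":0,"y":4.8,"z":0,"turn":0}]'
python3 -m crank '[{"x":0,"y":4.8,"z":0,"turn":0},{"x":0,"y":4.8,"z":0,"turn":0},{"x":0,"y":4.8,"z":0,"turn":0},{"x":0,"y":4.8,"z":0,"turn":0},{"x":0,"y":4.2,"z":0,"turn":0}]'
python3 -m crank '[{"x":0,"y":0,"z":0,"turn":0},{"x":0,"y":0,"z":0,"turn":0}]'
python3 - <<'E'
from h import *
shot("wrist","wrist6"); im=cv2.imread("pics/wrist6.png")
cv2.imwrite("pics/wrist6c.png",cv2.resize(im[0:300,200:440],None,fx=2,fy=2))
z=np.load("pics/wrist6.npz"); P=cloud(z,z["d"]); k=(z["d"]>0)&(P[...,2]>.035)&(P[...,2]<.085)&(abs(P[...,0]-.475)<.1)&(abs(P[...,1]-.287)<.025)
n,l,st,c=cv2.connectedComponentsWithStats(k.astype(np.uint8))
for i in range(1,n):
    if st[i,4]>8:
        q=P[l==i]; t=q[q[:,2]>q[:,2].max()-.006]; print(st[i].tolist(),q[:,2].max().round(3),np.median(t,0).round(4),t[:,:2].min(0).round(3),t[:,:2].max(0).round(3))
E
```

```text
time: 10.0
tool_pos: [0.4288, 0.0554, 0.3006]
tool_rot: [-0.002, 0.001, 1.0, 0.0]
contact_force: [1.0, 0.4, -0.7]
gripper_width: 1.004
grasp_force: 0.0
time: 10.5
tool_pos: [0.4287, 0.2901, 0.3001]
tool_rot: [-0.002, -0.0, 1.0, -0.001]
contact_force: [-0.8, 0.2, -0.1]
gripper_width: 1.0
grasp_force: 0.0
time: 10.7
tool_pos: [0.4288, 0.2883, 0.3003]
tool_rot: [-0.002, -0.001, 1.0, -0.001]
contact_force: [-0.9, -0.4, -0.6]
gripper_width: 0.999
grasp_force: 0.0
[309, 137, 10, 12, 96] 0.067 [0.4009 0.2809 0.0648] [0.396 0.276] [0.406 0.286]
[313, 170, 11, 17, 157] 0.078 [0.4449 0.2871 0.0761] [0.439 0.281] [0.452 0.293]
[311, 205, 19, 21, 226] 0.057 [0.5054 0.2904 0.0532] [0.49  0.277] [0.514 0.302]
[313, 240, 7, 12, 67] 0.055 [0.5489 0.2841 0.0533] [0.545 0.28 ] [0.555 0.288]
```

View pics/wrist6c.png

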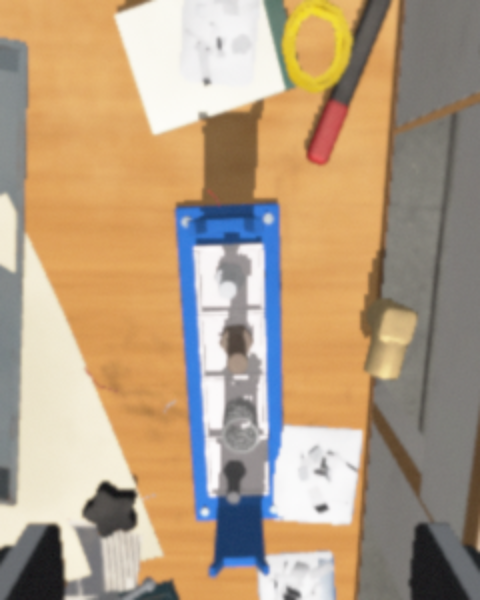

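```bash
python3 -m crank '[{"x":2.8,"y":-0.7,"z":3.5,"turn":0},{"x":0,"y":0,"z":4.9,"turn":0},{"x":0,"y":0,"z":4.5,"turn":0},{"x":0,"y":0,"z":4.5,"turn":0},{"x":0,"y":0,"z":2,"turn":0}]'
python3 -m crank '[{"x":0,"y":0,"z":0,"turn":0},{"x":0,"y":0,"z":0,"turn":0}]'
```

```text
time: 11.25
tool_pos: [0.3984, 0.2779, 0.1036]
tool_rot: [-0.004, 0.001, 1.0, -0.002]
contact_force: [-0.9, 0.9, 0.3]
gripper_width: 1.004
grasp_force: 0.0
time: 11.45
tool_pos: [0.4015, 0.2801, 0.1095]
tool_rot: [-0.0, 0.001, 1.0, -0.0]
contact_force: [0.4, 0.6, 0.2]
gripper_width: 0.997
grasp_force: 0.0
```

```bash
python3 -m crank '[{"x":0,"y":0.1,"z":3,"turn":0},{"x":0,"y":0,"z":3,"turn":0},{"x":0,"y":0,"z":1.7,"turn":0},{"x":0,"y":0,"z":0,"turn":0},{"x":0,"y":0,"z":0,"turn":0}]'
python3 -m crank '[{"x":0,"y":0,"z":0,"turn":0},{"x":0,"y":0,"z":0,"turn":0},{"x":0,"y":0,"z":0,"turn":0},{"x":0,"y":0,"z":0,"turn":0},{"x":0,"y":0,"z":0,"turn":0}]' 0
python3 -m crank '[{"x":0,"y":0,"z":0,"turn":0},{"x":0,"y":0,"z":0,"turn":0},{"x":0,"y":0,"z":0,"turn":0}]'
python3 - <<'E'
from h import *
shot("side","s1")
E
```

```text
time: 11.95
tool_pos: [0.4027, 0.2826, 0.0344]
tool_rot: [0.001, 0.0, 1.0, 0.001]
contact_force: [0.2, 1.1, 0.6]
gripper_width: 1.003
grasp_force: 0.0
time: 12.45
tool_pos: [0.401, 0.2821, 0.0325]
tool_rot: [0.0, -0.0, 1.0, 0.0]
contact_force: [0.2, 0.2, 0.3]
gripper_width: 0.141
grasp_force: 0.1
time: 12.75
tool_pos: [0.4011, 0.2821, 0.0326]
tool_rot: [0.0, -0.0, 1.0, 0.0]
contact_force: [-0.5, 0.4, 3.9]
gripper_width: 0.121
grasp_force: 58.4
```

```bash
python3 -m crank '[{"x":0,"y":0,"z":-2,"turn":0},{"x":0,"y":0,"z":-4.5,"turn":0},{"x":0,"y":0,"z":-4.5,"turn":0},{"x":0,"y":0,"z":-4.5,"turn":0},{"x":-0.6,"y":-2.4,"z":-1.5,"turn":0}]'
python3 -m crank '[{"x":-1.2,"y":-4.5,"z":0,"turn":0},{"x":-1.3,"y":-4.5,"z":0,"turn":0},{"x":-1.3,"y":-4.5,"z":0,"turn":0},{"x":-1.3,"y":-4.5,"z":0,"turn":0},{"x":-1.3,"y":-4.5,"z":0,"turn":0}]'
python3 -m crank '[{"x":-1.3,"y":-4.5,"z":0,"turn":0},{"x":-1.3,"y":-4.5,"z":0,"turn":0},{"x":-1.3,"y":-4.5,"z":0,"turn":0},{"x":-1.3,"y":-4.5,"z":0,"turn":0},{"x":-1.4,"y":-4.5,"z":0,"turn":0}]'
python3 -m crank '[{"x":0,"y":-0.6,"z":4,"turn":0},{"x":0,"y":0,"z":2,"turn":0},{"x":0,"y":0,"z":0,"turn":0},{"x":0,"y":0,"z":0,"turn":0}]'
```

```text
time: 13.3
tool_pos: [0.4088, 0.2602, 0.2079]
tool_rot: [0.004, -0.002, 1.0, 0.002]
contact_force: [0.9, -0.1, -0.6]
gripper_width: 0.117
grasp_force: 58.5
time: 13.8
tool_pos: [0.4709, 0.0313, 0.2017]
tool_rot: [-0.0, -0.0, 1.0, 0.0]
contact_force: [1.3, -0.6, -0.8]
gripper_width: 0.121
grasp_force: 58.6
time: 14.3
tool_pos: [0.5369, -0.1938, 0.2014]
tool_rot: [-0.0, 0.0, 1.0, 0.0]
contact_force: [0.9, 0.7, -1.2]
gripper_width: 0.118
grasp_force: 58.6
time: 14.7
tool_pos: [0.5368, -0.1976, 0.1418]
tool_rot: [-0.001, -0.0, 1.0, 0.0]
contact_force: [0.5, 0.3, -0.9]
gripper_width: 0.119
grasp_force: 58.7
```

```bash
python3 -m crank '[{"x":0,"y":0,"z":4,"turn":0},{"x":0,"y":0,"z":4,"turn":0},{"x":0,"y":0,"z":2,"turn":0},{"x":0,"y":0,"z":0.5,"turn":0},{"x":0,"y":0,"z":0,"turn":0}]'
python3 -m crank '[{"x":0,"y":0,"z":0.4,"turn":0},{"x":0,"y":0,"z":0,"turn":0},{"x":0,"y":0,"z":0,"turn":0}]'
```

```text
time: 15.2
tool_pos: [0.5379, -0.1979, 0.0384]
tool_rot: [0.001, -0.0, 1.0, -0.0]
contact_force: [0.3, 0.9, -1.2]
gripper_width: 0.119
grasp_force: 58.7
time: 15.5
tool_pos: [0.538, -0.1983, 0.0347]
tool_rot: [0.001, -0.0, 1.0, -0.001]
contact_force: [0.4, 0.4, -0.8]
gripper_width: 0.126
grasp_force: 58.7
```

```bash
python3 -m crank '[{"x":0,"y":0,"z":0.3,"turn":0},{"x":0,"y":0,"z":0,"turn":0},{"x":0,"y":0,"z":0,"turn":0}]'
python3 -m crank '[{"x":0,"y":0,"z":0.1,"turn":0},{"x":0,"y":0,"z":0,"turn":0},{"x":0,"y":0,"z":0,"turn":0}]'
```

```text
time: 15.8
tool_pos: [0.5374, -0.1981, 0.0307]
tool_rot: [0.0, -0.0, 1.0, -0.0]
contact_force: [0.3, -0.8, -0.0]
gripper_width: 0.121
grasp_force: 58.9
time: 16.1
tool_pos: [0.5376, -0.1982, 0.0306]
tool_rot: [0.0, -0.0, 1.0, -0.0]
contact_force: [-0.6, 0.9, 6.0]
gripper_width: 0.123
grasp_force: 59.5
```

```bash
python3 -m crank '[{"x":0,"y":0,"z":0,"turn":0},{"x":0,"y":0,"z":0,"turn":0},{"x":0,"y":0,"z":0,"turn":0}]' 45
python3 -m crank '[{"x":0,"y":0,"z":-2.5,"turn":0},{"x":0,"y":0,"z":-4.5,"turn":0},{"x":0,"y":0,"z":-4.5,"turn":0},{"x":0,"y":0,"z":-4.5,"turn":0},{"x":0.5,"y":2.5,"z":-1,"turn":0}]'
python3 -m crank '[{"x":0.8,"y":4.6,"z":0,"turn":0},{"x":0.8,"y":4.6,"z":0,"turn":0},{"x":0.8,"y":4.6,"z":0,"turn":0},{"x":0.8,"y":4.6,"z":0,"turn":0},{"x":0.8,"y":4.6,"z":0,"turn":0}]' 100
python3 -m crank '[{"x":0.8,"y":4.6,"z":0,"turn":0},{"x":0.8,"y":4.6,"z":0,"turn":0},{"x":0.8,"y":4.6,"z":0,"turn":0},{"x":0.8,"y":4.6,"z":0,"turn":0},{"x":0.8,"y":4.6,"z":0,"turn":0}]'
python3 -m crank '[{"x":0.8,"y":0,"z":3.5,"turn":0},{"x":0,"y":0,"z":3.5,"turn":0},{"x":0,"y":0,"z":0,"turn":0},{"x":0,"y":0,"z":0,"turn":0}]'
```

```text
time: 16.4
tool_pos: [0.5368, -0.1977, 0.0289]
tool_rot: [-0.0, -0.0, 1.0, 0.0]
contact_force: [-0.7, 0.5, -0.0]
gripper_width: 0.451
grasp_force: 0.0
time: 16.9
tool_pos: [0.5351, -0.1758, 0.2066]
tool_rot: [0.005, 0.001, 1.0, -0.003]
contact_force: [1.2, 0.2, 0.5]
gripper_width: 0.449
grasp_force: 0.0
time: 17.4
tool_pos: [0.4912, 0.0588, 0.1992]
tool_rot: [0.0, 0.0, 1.0, 0.0]
contact_force: [0.2, 0.9, 0.6]
gripper_width: 0.998
grasp_force: 0.0
time: 17.9
tool_pos: [0.4511, 0.2889, 0.1992]
tool_rot: [0.0, -0.0, 1.0, -0.0]
contact_force: [0.3, -0.3, -0.1]
gripper_width: 1.0
grasp_force: 0.0
time: 18.3
tool_pos: [0.4436, 0.2868, 0.129]
tool_rot: [-0.001, -0.0, 1.0, -0.0]
contact_force: [-0.2, -0.2, 0.0]
gripper_width: 0.997
grasp_force: 0.0
```

```bash
python3 -m crank '[{"x":-0.1,"y":0,"z":3.5,"turn":0},{"x":0,"y":0,"z":3.5,"turn":0},{"x":0,"y":0,"z":2.3,"turn":0},{"x":0,"y":0,"z":0,"turn":0},{"x":0,"y":0,"z":0,"turn":0}]'
python3 -m crank '[{"x":0,"y":0,"z":0,"turn":0},{"x":0,"y":0,"z":0,"turn":0},{"x":0,"y":0,"z":0,"turn":0},{"x":0,"y":0,"z":0,"turn":0},{"x":0,"y":0,"z":0,"turn":0}]' 0
python3 -m crank '[{"x":0,"y":0,"z":0,"turn":0},{"x":0,"y":0,"z":0,"turn":0}]'
```

```text
time: 18.8
tool_pos: [0.4467, 0.2875, 0.0385]
tool_rot: [0.001, 0.0, 1.0, 0.001]
contact_force: [-0.0, 0.1, 0.9]
gripper_width: 0.999
grasp_force: 0.0
time: 19.3
tool_pos: [0.4451, 0.2871, 0.0367]
tool_rot: [0.0, -0.0, 1.0, -0.0]
contact_force: [-2.9, -4.9, 16.6]
gripper_width: 0.148
grasp_force: 55.4
time: 19.5
tool_pos: [0.4452, 0.2871, 0.0369]
tool_rot: [0.0, -0.0, 1.0, -0.0]
contact_force: [0.1, -0.9, 3.4]
gripper_width: 0.147
grasp_force: 58.4
```

```bash
python3 -m crank '[{"x":0,"y":0,"z":-2.5,"turn":0},{"x":0,"y":0,"z":-4.5,"turn":0},{"x":0,"y":0,"z":-4.5,"turn":0},{"x":0,"y":0,"z":-4.5,"turn":0},{"x":0,"y":-2.2,"z":-1,"turn":0}]'
python3 -m crank '[{"x":-0.4,"y":-4.6,"z":0,"turn":0},{"x":-0.4,"y":-4.6,"z":0,"turn":0},{"x":-0.4,"y":-4.6,"z":0,"turn":0},{"x":-0.4,"y":-4.6,"z":0,"turn":0},{"x":-0.4,"y":-4.6,"z":0,"turn":0}]'
python3 -m crank '[{"x":-0.5,"y":-4.6,"z":0,"turn":0},{"x":-0.5,"y":-4.6,"z":0,"turn":0},{"x":-0.5,"y":-4.6,"z":0,"turn":0},{"x":-0.5,"y":-4.6,"z":0,"turn":0},{"x":-0.4,"y":-4.6,"z":0,"turn":0}]'
python3 -m crank '[{"x":0,"y":0,"z":4,"turn":0},{"x":0,"y":0,"z":3,"turn":0},{"x":0,"y":0,"z":0,"turn":0},{"x":0,"y":0,"z":0,"turn":0}]'
```

```text
time: 20.0
tool_pos: [0.4475, 0.2675, 0.2129]
tool_rot: [0.005, -0.001, 1.0, 0.003]
contact_force: [0.9, 0.2, -0.8]
gripper_width: 0.148
grasp_force: 58.5
time: 20.5
tool_pos: [0.4646, 0.0336, 0.2057]
tool_rot: [0.0, -0.0, 1.0, 0.0]
contact_force: [1.1, 0.2, 0.1]
gripper_width: 0.151
grasp_force: 58.6
time: 21.0
tool_pos: [0.4888, -0.1966, 0.2056]
tool_rot: [-0.0, 0.0, 1.0, 0.0]
contact_force: [0.8, 0.4, 0.2]
gripper_width: 0.15
grasp_force: 58.6
time: 21.4
tool_pos: [0.4887, -0.1945, 0.1358]
tool_rot: [-0.001, -0.0, 1.0, 0.001]
contact_force: [0.2, -0.9, 0.5]
gripper_width: 0.145
grasp_force: 58.7
```

```bash
python3 -m crank '[{"x":0,"y":0,"z":4,"turn":0},{"x":0,"y":0,"z":3.6,"turn":0},{"x":0,"y":0,"z":1.8,"turn":0},{"x":0,"y":0,"z":0.4,"turn":0},{"x":0,"y":0,"z":0,"turn":0}]'
python3 -m crank '[{"x":0,"y":0,"z":0.2,"turn":0},{"x":0,"y":0,"z":0,"turn":0},{"x":0,"y":0,"z":0.1,"turn":0},{"x":0,"y":0,"z":0,"turn":0},{"x":0,"y":0,"z":0,"turn":0}]'
```

```text
time: 21.9
tool_pos: [0.4902, -0.1952, 0.0399]
tool_rot: [0.001, -0.0, 1.0, -0.001]
contact_force: [-0.4, -0.0, 0.5]
gripper_width: 0.152
grasp_force: 58.7
time: 22.4
tool_pos: [0.4892, -0.195, 0.0356]
tool_rot: [0.0, -0.0, 1.0, -0.0]
contact_force: [-0.2, -0.5, -1.2]
gripper_width: 0.146
grasp_force: 58.7
```

```bash
python3 -m crank '[{"x":0,"y":0,"z":0.1,"turn":0},{"x":0,"y":0,"z":0,"turn":0}]'
python3 -m crank '[{"x":0,"y":0,"z":0,"turn":0},{"x":0,"y":0,"z":0,"turn":0},{"x":0,"y":0,"z":0,"turn":0}]' 45
python3 -m crank '[{"x":0,"y":0,"z":-2.5,"turn":0},{"x":0,"y":0,"z":-4.5,"turn":0},{"x":0,"y":0,"z":-4.5,"turn":0},{"x":0,"y":0,"z":-4.5,"turn":0},{"x":0,"y":2.5,"z":-1,"turn":0}]'
python3 -m crank '[{"x":-0.1,"y":4.6,"z":0,"turn":0},{"x":-0.1,"y":4.6,"z":0,"turn":0},{"x":-0.1,"y":4.6,"z":0,"turn":0},{"x":-0.1,"y":4.6,"z":0,"turn":0},{"x":-0.1,"y":4.6,"z":0,"turn":0}]' 100
python3 -m crank '[{"x":-0.1,"y":4.6,"z":0,"turn":0},{"x":-0.1,"y":4.6,"z":0,"turn":0},{"x":-0.2,"y":4.6,"z":0,"turn":0},{"x":-0.2,"y":4.6,"z":0,"turn":0},{"x":-0.2,"y":4.6,"z":0,"turn":0}]'
python3 -m crank '[{"x":0,"y":0,"z":4,"turn":0},{"x":0,"y":0,"z":3.5,"turn":0},{"x":0,"y":0,"z":0,"turn":0},{"x":0,"y":0,"z":0,"turn":0}]'
```

```text
time: 22.6
tool_pos: [0.4893, -0.195, 0.0349]
tool_rot: [0.0, -0.0, 1.0, -0.0]
contact_force: [-0.6, 0.8, 3.7]
gripper_width: 0.142
grasp_force: 59.2
time: 22.9
tool_pos: [0.4889, -0.1949, 0.0341]
tool_rot: [-0.0, -0.0, 1.0, 0.0]
contact_force: [-0.2, -0.3, 0.2]
gripper_width: 0.451
grasp_force: 0.0
time: 23.4
tool_pos: [0.4919, -0.1727, 0.2115]
tool_rot: [0.005, 0.001, 1.0, -0.003]
contact_force: [-0.4, 0.8, 0.7]
gripper_width: 0.451
grasp_force: 0.0
time: 23.9
tool_pos: [0.4937, 0.0619, 0.2043]
tool_rot: [0.0, 0.0, 1.0, -0.0]
contact_force: [0.9, 0.4, 0.4]
gripper_width: 1.003
grasp_force: 0.0
time: 24.4
tool_pos: [0.5016, 0.2921, 0.2041]
tool_rot: [0.0, -0.0, 1.0, -0.0]
contact_force: [0.9, 0.1, -0.7]
gripper_width: 1.0
grasp_force: 0.0
time: 24.8
tool_pos: [0.5016, 0.2899, 0.1289]
tool_rot: [-0.001, -0.0, 1.0, -0.0]
contact_force: [0.4, -0.1, 0.9]
gripper_width: 0.999
grasp_force: 0.0
```

```bash
python3 -m crank '[{"x":0,"y":0,"z":4,"turn":0},{"x":0,"y":0,"z":3.8,"turn":0},{"x":0,"y":0,"z":2.4,"turn":0},{"x":0,"y":0,"z":0,"turn":0},{"x":0,"y":0,"z":0,"turn":0}]'
python3 -m crank '[{"x":0,"y":0,"z":0,"turn":0},{"x":0,"y":0,"z":0,"turn":0},{"x":0,"y":0,"z":0,"turn":0},{"x":0,"y":0,"z":0,"turn":0},{"x":0,"y":0,"z":0,"turn":0}]' 0
python3 -m crank '[{"x":0,"y":0,"z":0,"turn":0},{"x":0,"y":0,"z":0,"turn":0}]'
```

```text
time: 25.3
tool_pos: [0.5037, 0.2905, 0.0298]
tool_rot: [0.002, 0.0, 1.0, 0.001]
contact_force: [0.1, 0.6, 0.6]
gripper_width: 1.0
grasp_force: 0.0
time: 25.8
tool_pos: [0.5027, 0.2904, 0.0283]
tool_rot: [0.001, -0.0, 1.0, 0.0]
contact_force: [-0.0, 0.5, 4.2]
gripper_width: 0.297
grasp_force: 59.0
time: 26.0
tool_pos: [0.5027, 0.2905, 0.0284]
tool_rot: [0.001, -0.0, 1.0, 0.0]
contact_force: [0.2, -0.1, 5.7]
gripper_width: 0.292
grasp_force: 59.1
```

```bash
python3 -m crank '[{"x":0,"y":0,"z":-2.5,"turn":0},{"x":0,"y":0,"z":-4.5,"turn":0},{"x":0,"y":0,"z":-4.5,"turn":0},{"x":0,"y":0,"z":-4.5,"turn":0},{"x":0.2,"y":-2.2,"z":-1.5,"turn":0}]'
python3 -m crank '[{"x":0.6,"y":-4.6,"z":0,"turn":0},{"x":0.6,"y":-4.6,"z":0,"turn":0},{"x":0.6,"y":-4.6,"z":0,"turn":0},{"x":0.6,"y":-4.6,"z":0,"turn":0},{"x":0.6,"y":-4.6,"z":0,"turn":0}]'
python3 -m crank '[{"x":0.6,"y":-4.6,"z":0,"turn":0},{"x":0.6,"y":-4.6,"z":0,"turn":0},{"x":0.6,"y":-4.6,"z":0,"turn":0},{"x":0.6,"y":-4.6,"z":0,"turn":0},{"x":0.6,"y":-4.6,"z":0,"turn":0}]'
python3 -m crank '[{"x":0,"y":0,"z":4,"turn":0},{"x":0,"y":0,"z":3,"turn":0},{"x":0,"y":0,"z":0,"turn":0},{"x":0,"y":0,"z":0,"turn":0}]'
```

```text
time: 26.5
tool_pos: [0.5021, 0.2701, 0.2082]
tool_rot: [0.004, -0.001, 1.0, 0.002]
contact_force: [1.2, -0.5, 0.0]
gripper_width: 0.296
grasp_force: 59.0
time: 27.0
tool_pos: [0.4689, 0.0366, 0.2015]
tool_rot: [-0.001, -0.0, 1.0, 0.0]
contact_force: [0.4, -0.6, -0.5]
gripper_width: 0.29
grasp_force: 59.1
time: 27.5
tool_pos: [0.439, -0.1934, 0.2016]
tool_rot: [-0.0, -0.0, 1.0, 0.0]
contact_force: [0.5, 0.9, -0.8]
gripper_width: 0.299
grasp_force: 59.1
time: 27.9
tool_pos: [0.4396, -0.1915, 0.1318]
tool_rot: [-0.001, -0.0, 1.0, 0.001]
contact_force: [0.3, -0.1, -0.1]
gripper_width: 0.288
grasp_force: 59.2
```

```bash
python3 -m crank '[{"x":-0.1,"y":0,"z":4,"turn":0},{"x":0,"y":0,"z":3.7,"turn":0},{"x":0,"y":0,"z":2,"turn":0},{"x":0,"y":0,"z":0.5,"turn":0},{"x":0,"y":0,"z":0,"turn":0}]'
python3 -m crank '[{"x":0,"y":0,"z":0.2,"turn":0},{"x":0,"y":0,"z":0,"turn":0},{"x":0,"y":0,"z":0.1,"turn":0},{"x":0,"y":0,"z":0,"turn":0},{"x":0,"y":0,"z":0,"turn":0}]'
```

```text
time: 28.4
tool_pos: [0.442, -0.1921, 0.0315]
tool_rot: [0.001, -0.0, 1.0, -0.0]
contact_force: [1.1, 0.4, -1.2]
gripper_width: 0.29
grasp_force: 59.2
time: 28.9
tool_pos: [0.4412, -0.192, 0.0276]
tool_rot: [0.0, -0.0, 1.0, -0.0]
contact_force: [0.1, 0.5, 0.0]
gripper_width: 0.299
grasp_force: 59.2
```

```bash
python3 -m crank '[{"x":0,"y":0,"z":0.15,"turn":0},{"x":0,"y":0,"z":0,"turn":0}]'
python3 -m crank '[{"x":0,"y":0,"z":0,"turn":0},{"x":0,"y":0,"z":0,"turn":0},{"x":0,"y":0,"z":0,"turn":0}]' 60
python3 -m crank '[{"x":0,"y":0,"z":-2.5,"turn":0},{"x":0,"y":0,"z":-4.5,"turn":0},{"x":0,"y":0,"z":-4.5,"turn":0},{"x":0,"y":0,"z":-4.5,"turn":0},{"x":-0.5,"y":1.6,"z":-1.5,"turn":0}]'
python3 -m crank '[{"x":-1,"y":4.6,"z":0,"turn":0},{"x":-1,"y":4.6,"z":0,"turn":0},{"x":-1,"y":4.6,"z":0,"turn":0},{"x":-1,"y":4.6,"z":0,"turn":0},{"x":-1,"y":4.6,"z":0,"turn":0}]' 100
python3 -m crank '[{"x":-1,"y":4.6,"z":0,"turn":0},{"x":-1,"y":4.6,"z":0,"turn":0},{"x":-1.1,"y":4.6,"z":0,"turn":0},{"x":-1.1,"y":4.6,"z":0,"turn":0},{"x":-1.1,"y":4.6,"z":0,"turn":0}]'
python3 -m crank '[{"x":0,"y":0,"z":4,"turn":0},{"x":0,"y":0,"z":3,"turn":0},{"x":0,"y":0,"z":0,"turn":0},{"x":0,"y":0,"z":0,"turn":0}]'
```

```text
time: 29.1
tool_pos: [0.4414, -0.1921, 0.0264]
tool_rot: [0.0, -0.0, 1.0, -0.0]
contact_force: [-1.4, 0.4, 3.9]
gripper_width: 0.295
grasp_force: 59.7
time: 29.4
tool_pos: [0.4409, -0.1918, 0.0256]
tool_rot: [-0.0, -0.0, 1.0, 0.0]
contact_force: [-0.4, 0.9, -0.9]
gripper_width: 0.599
grasp_force: 0.0
time: 29.9
tool_pos: [0.4481, -0.178, 0.2069]
tool_rot: [0.004, 0.001, 1.0, -0.003]
contact_force: [0.4, 0.5, 0.8]
gripper_width: 0.602
grasp_force: 0.0
time: 30.4
tool_pos: [0.496, 0.056, 0.2008]
tool_rot: [0.0, -0.0, 1.0, -0.0]
contact_force: [0.7, -0.9, 0.4]
gripper_width: 0.996
grasp_force: 0.0
time: 30.9
tool_pos: [0.549, 0.2862, 0.2005]
tool_rot: [-0.0, -0.0, 1.0, -0.0]
contact_force: [1.1, 0.1, 0.8]
gripper_width: 1.001
grasp_force: 0.0
time: 31.3
tool_pos: [0.5486, 0.2839, 0.1304]
tool_rot: [-0.001, -0.0, 1.0, -0.0]
contact_force: [-0.2, -0.8, 0.0]
gripper_width: 1.001
grasp_force: 0.0
```

```bash
python3 -m crank '[{"x":-0.1,"y":0,"z":4,"turn":0},{"x":0,"y":0,"z":3.8,"turn":0},{"x":0,"y":0,"z":2.5,"turn":0},{"x":0,"y":0,"z":0,"turn":0},{"x":0,"y":0,"z":0,"turn":0}]'
python3 -m crank '[{"x":0,"y":0,"z":0,"turn":0},{"x":0,"y":0,"z":0,"turn":0},{"x":0,"y":0,"z":0,"turn":0},{"x":0,"y":0,"z":0,"turn":0},{"x":0,"y":0,"z":0,"turn":0}]' 0
python3 -m crank '[{"x":0,"y":0,"z":0,"turn":0},{"x":0,"y":0,"z":0,"turn":0}]'
```

```text
time: 31.8
tool_pos: [0.5516, 0.2844, 0.0302]
tool_rot: [0.001, 0.0, 1.0, 0.001]
contact_force: [0.8, 0.8, -0.3]
gripper_width: 0.998
grasp_force: 0.0
time: 32.3
tool_pos: [0.5501, 0.2842, 0.0282]
tool_rot: [0.0, -0.0, 1.0, 0.0]
contact_force: [-0.1, 0.6, -0.2]
gripper_width: 0.14
grasp_force: 0.0
time: 32.5
tool_pos: [0.5501, 0.2841, 0.0282]
tool_rot: [0.0, -0.0, 1.0, 0.0]
contact_force: [-0.7, -0.6, 2.3]
gripper_width: 0.089
grasp_force: 58.5
```

```bash
python3 -m crank '[{"x":0,"y":0,"z":-2.5,"turn":0},{"x":0,"y":0,"z":-4.5,"turn":0},{"x":0,"y":0,"z":-4.5,"turn":0},{"x":0,"y":0,"z":-4.5,"turn":0},{"x":0.7,"y":-2.2,"z":-1.2,"turn":0}]'
python3 -m crank '[{"x":1.5,"y":-4.5,"z":0,"turn":0},{"x":1.5,"y":-4.5,"z":0,"turn":0},{"x":1.5,"y":-4.5,"z":0,"turn":0},{"x":1.5,"y":-4.5,"z":0,"turn":0},{"x":1.5,"y":-4.5,"z":0,"turn":0}]'
python3 -m crank '[{"x":1.5,"y":-4.5,"z":0,"turn":0},{"x":1.5,"y":-4.5,"z":0,"turn":0},{"x":1.5,"y":-4.5,"z":0,"turn":0},{"x":1.5,"y":-4.5,"z":0,"turn":0},{"x":1.5,"y":-4.5,"z":0,"turn":0}]'
python3 -m crank '[{"x":0,"y":0,"z":4,"turn":0},{"x":0,"y":0,"z":3,"turn":0},{"x":0,"y":0,"z":0,"turn":0},{"x":0,"y":0,"z":0,"turn":0}]'
```

```text
time: 33.0
tool_pos: [0.546, 0.2643, 0.2068]
tool_rot: [0.005, -0.001, 1.0, 0.002]
contact_force: [1.5, -0.3, -0.1]
gripper_width: 0.092
grasp_force: 58.5
time: 33.5
tool_pos: [0.4669, 0.0357, 0.1994]
tool_rot: [-0.0, -0.0, 1.0, -0.0]
contact_force: [1.1, -0.1, -0.8]
gripper_width: 0.092
grasp_force: 58.6
time: 34.0
tool_pos: [0.392, -0.1894, 0.1996]
tool_rot: [0.0, -0.0, 1.0, -0.0]
contact_force: [0.1, 0.1, -1.1]
gripper_width: 0.092
grasp_force: 58.6
time: 34.4
tool_pos: [0.3928, -0.1876, 0.1297]
tool_rot: [-0.001, -0.0, 1.0, 0.0]
contact_force: [0.4, 0.1, 0.0]
gripper_width: 0.089
grasp_force: 58.7
```

```bash
python3 -m crank '[{"x":0,"y":0,"z":4,"turn":0},{"x":0,"y":0,"z":3.5,"turn":0},{"x":0,"y":0,"z":2,"turn":0},{"x":0,"y":0,"z":0.4,"turn":0},{"x":0,"y":0,"z":0,"turn":0}]'
python3 -m crank '[{"x":0,"y":0,"z":0.2,"turn":0},{"x":0,"y":0,"z":0,"turn":0},{"x":0,"y":0,"z":0.1,"turn":0},{"x":0,"y":0,"z":0,"turn":0},{"x":0,"y":0,"z":0,"turn":0}]'
```

```text
time: 34.9
tool_pos: [0.3942, -0.1883, 0.0322]
tool_rot: [0.001, -0.001, 1.0, -0.001]
contact_force: [0.3, -0.5, -0.4]
gripper_width: 0.091
grasp_force: 58.7
time: 35.4
tool_pos: [0.3932, -0.188, 0.0281]
tool_rot: [0.0, -0.0, 1.0, -0.0]
contact_force: [-0.2, 0.0, -0.4]
gripper_width: 0.089
grasp_force: 58.7
```

```bash
python3 -m crank '[{"x":0,"y":0,"z":0.1,"turn":0},{"x":0,"y":0,"z":0.1,"turn":0},{"x":0,"y":0,"z":0,"turn":0}]'
python3 -m crank '[{"x":0,"y":0,"z":0,"turn":0},{"x":0,"y":0,"z":0,"turn":0},{"x":0,"y":0,"z":0,"turn":0}]' 45
python3 -m crank '[{"x":0,"y":0,"z":-2.5,"turn":0},{"x":0,"y":0,"z":-4.5,"turn":0},{"x":0,"y":0,"z":-4.5,"turn":0},{"x":-1,"y":0,"z":-4.5,"turn":0},{"x":-2,"y":0,"z":-4,"turn":0}]'
python3 -m crank '[{"x":0,"y":0,"z":-4.5,"turn":0},{"x":0,"y":0,"z":0,"turn":0},{"x":0,"y":0,"z":0,"turn":0}]'
python3 - <<'E'
from h import *
shot("wrist","wrist7"); shot("side","side7"); im=cv2.imread("pics/wrist7.png"); s=cv2.imread("pics/side7.png")
a=cv2.resize(im[30:330,200:440],None,fx=1.8,fy=1.8); b=cv2.resize(s[130:200,270:390],(360,210))
c=np.zeros((540,800,3),np.uint8); c[:,:432]=a; c[:210,436:796]=b; cv2.imwrite("pics/c7.png",c)
z=np.load("pics/wrist7.npz"); P=cloud(z,z["d"]); k=(z["d"]>0)&(P[...,2]>.035)&(P[...,2]<.085)&(abs(P[...,0]-.465)<.1)&(abs(P[...,1]+.193)<.025)
n,l,st,_=cv2.connectedComponentsWithStats(k.astype(np.uint8))
for i in range(1,n):
    if st[i,4]>8:
        q=P[l==i]; t=q[q[:,2]>q[:,2].max()-.006]; print(q[:,2].max().round(3),t[:,:2].min(0).round(3),t[:,:2].max(0).round(3))
q=rect("wrist7",lambda r,g,b,P:(r>130)&(g<70)&(b<70)&(P[...,2]<.06)&(P[...,2]>.03)&(abs(P[...,0]-.55)<.06)&(abs(P[...,1]+.31)<.03))
print(manip.state()["tool_pos"])
E
```

```text
time: 35.7
tool_pos: [0.3932, -0.188, 0.0261]
tool_rot: [-0.0, -0.0, 1.0, 0.0]
contact_force: [-0.2, -0.3, 3.6]
gripper_width: 0.092
grasp_force: 59.0
time: 36.0
tool_pos: [0.393, -0.1879, 0.0257]
tool_rot: [-0.0, -0.0, 1.0, 0.0]
contact_force: [0.2, -0.3, -0.1]
gripper_width: 0.452
grasp_force: 0.0
time: 36.5
tool_pos: [0.4229, -0.188, 0.2282]
tool_rot: [0.001, 0.0, 1.0, -0.001]
contact_force: [1.0, -0.0, -0.7]
gripper_width: 0.446
grasp_force: 0.0
time: 36.8
tool_pos: [0.4236, -0.1882, 0.2721]
tool_rot: [0.001, -0.0, 1.0, -0.001]
contact_force: [-1.2, -0.3, -0.9]
gripper_width: 0.447
grasp_force: 0.0
0.053 [ 0.388 -0.193] [ 0.398 -0.184]
0.055 [ 0.429 -0.205] [ 0.454 -0.179]
0.076 [ 0.483 -0.2  ] [ 0.496 -0.188]
0.065 [ 0.531 -0.204] [ 0.543 -0.195]
wrist7 289 [ 5.5100e-01 -3.1400e-01  1.8000e-02  3.6000e-02  8.8223e+01] [ 0.55  -0.313  0.041]
[ 0.42236856 -0.18749674  0.26898517]
```

View pics/c7.png

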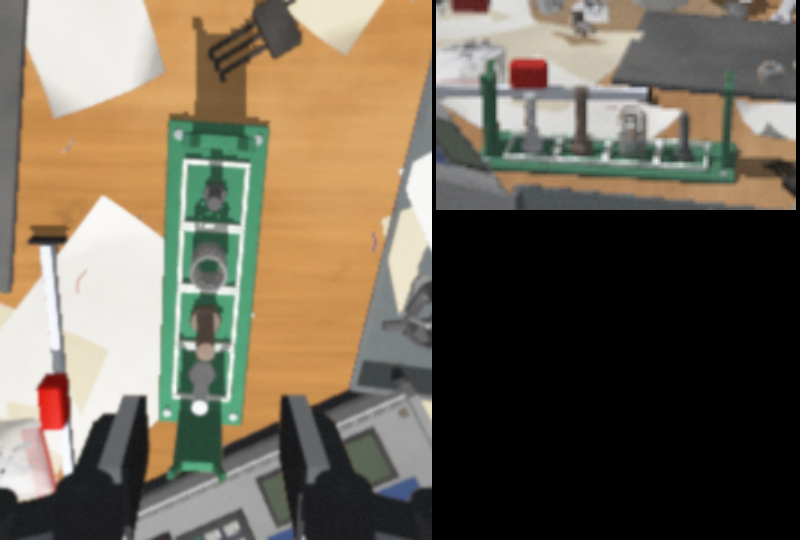

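```bash
python3 -m crank '[{"x":-2.6,"y":-2.5,"z":0,"turn":0},{"x":-2.6,"y":-2.5,"z":0,"turn":0},{"x":-2.6,"y":-2.5,"z":0,"turn":0},{"x":-2.6,"y":-2.5,"z":1,"turn":0},{"x":-2.5,"y":-2.6,"z":2,"turn":0}]' 65
python3 -m crank '[{"x":0,"y":0,"z":4,"turn":0},{"x":0,"y":0,"z":4.5,"turn":0},{"x":0,"y":0,"z":4.5,"turn":0},{"x":0,"y":0,"z":1.5,"turn":0},{"x":0,"y":0,"z":0,"turn":0}]'
python3 -m crank '[{"x":0,"y":0,"z":0,"turn":0},{"x":0,"y":0,"z":0,"turn":0}]'
```

```text
time: 37.4
tool_pos: [0.5529, -0.3149, 0.2397]
tool_rot: [-0.0, -0.0, 1.0, 0.0]
contact_force: [-0.1, 0.4, 1.0]
gripper_width: 0.649
grasp_force: 0.0
time: 37.9
tool_pos: [0.5492, -0.3119, 0.0909]
tool_rot: [-0.004, -0.0, 1.0, 0.003]
contact_force: [-1.0, 0.5, 0.5]
gripper_width: 0.649
grasp_force: 0.0
time: 38.1
tool_pos: [0.5538, -0.3151, 0.0992]
tool_rot: [0.002, -0.0, 1.0, -0.002]
contact_force: [0.2, -1.2, 0.5]
gripper_width: 0.65
grasp_force: 0.0
```

```bash
python3 -m crank '[{"x":0,"y":0,"z":3.5,"turn":0},{"x":0,"y":0,"z":3,"turn":0},{"x":0,"y":0,"z":1.7,"turn":0},{"x":0,"y":0,"z":0,"turn":0},{"x":0,"y":0,"z":0,"turn":0}]'
python3 -m crank '[{"x":0,"y":0,"z":0,"turn":0},{"x":0,"y":0,"z":0,"turn":0},{"x":0,"y":0,"z":0,"turn":0},{"x":0,"y":0,"z":0,"turn":0},{"x":0,"y":0,"z":0,"turn":0}]' 0
python3 -m crank '[{"x":0,"y":0,"z":0,"turn":0},{"x":0,"y":0,"z":0,"turn":0}]'
```

```text
time: 38.6
tool_pos: [0.5531, -0.3146, 0.0155]
tool_rot: [0.001, -0.0, 1.0, -0.001]
contact_force: [-0.4, -0.4, 0.6]
gripper_width: 0.651
grasp_force: 0.0
time: 39.1
tool_pos: [0.5533, -0.3148, 0.0158]
tool_rot: [0.001, -0.0, 1.0, -0.001]
contact_force: [0.0, 0.4, 6.1]
gripper_width: 0.221
grasp_force: 60.3
time: 39.3
tool_pos: [0.5533, -0.3148, 0.0158]
tool_rot: [0.001, -0.0, 1.0, -0.001]
contact_force: [-0.6, -1.1, 5.2]
gripper_width: 0.219
grasp_force: 60.3
```

```bash
python3 -m crank '[{"x":0,"y":0,"z":-2.5,"turn":0},{"x":0,"y":0,"z":-4.5,"turn":0},{"x":0,"y":0,"z":-4.5,"turn":0},{"x":0,"y":0,"z":-4.5,"turn":0},{"x":0,"y":0,"z":-2,"turn":0}]'
python3 -m crank '[{"x":2.1,"y":3,"z":0,"turn":0},{"x":2.2,"y":3,"z":0,"turn":0},{"x":2.2,"y":3,"z":0,"turn":0},{"x":2.2,"y":3.1,"z":0,"turn":0},{"x":0,"y":0,"z":4,"turn":0.065}]'
python3 -m crank '[{"x":0,"y":0,"z":0,"turn":0},{"x":0,"y":0,"z":0,"turn":0},{"x":0,"y":0,"z":0,"turn":0}]'
python3 - <<'E'
from h import *
print(manip.state()["tool_pos"]); shot("wrist","wrist8"); shot("side","side8")
for n in("wrist8","side8"):
  rect(n,lambda r,g,b,P:(r>130)&(g<70)&(b<70)&(P[...,2]<.25)&(P[...,2]>.16)&(abs(P[...,0]-.465)<.06)&(abs(P[...,1]+.193)<.06))
  for s in((.3,.4),(.53,.63)):
    q=rect(n,lambda r,g,b,P:(P[...,2]<.20)&(P[...,2]>.13)&(P[...,0]>s[0])&(P[...,0]<s[1])&(abs(P[...,1]+.193)<.04))
E
```

```text
time: 39.8
tool_pos: [0.5534, -0.3148, 0.1989]
tool_rot: [0.003, -0.0, 1.0, -0.002]
contact_force: [0.2, -0.7, -1.6]
gripper_width: 0.219
grasp_force: 59.8
time: 40.3
tool_pos: [0.4666, -0.1919, 0.1593]
tool_rot: [0.005, 0.032, 0.999, -0.002]
contact_force: [1.2, -1.6, -2.2]
gripper_width: 0.225
grasp_force: 59.9
time: 40.6
tool_pos: [0.4658, -0.1936, 0.1548]
tool_rot: [0.0, 0.032, 0.999, -0.0]
contact_force: [0.5, 0.4, -1.9]
gripper_width: 0.222
grasp_force: 59.7
[ 0.46575398 -0.19363541  0.15483201]
wrist8 2850 [ 4.6500e-01 -1.9400e-01  1.9000e-02  3.9000e-02  8.5628e+01] [ 0.463 -0.194  0.18 ]
wrist8 2484 [ 3.7100e-01 -1.8600e-01  2.4000e-02  5.7000e-02  8.6932e+01] [ 0.37  -0.187  0.153]
wrist8 166 [ 5.3600e-01 -1.9900e-01  8.0000e-03  1.2000e-02  8.2991e+01] [ 0.535 -0.199  0.152]
side8 14 [ 0.464 -0.186  0.037  0.013  8.11 ] [ 0.452 -0.187  0.181]
side8 139 [ 3.670e-01 -1.880e-01  2.600e-02  6.000e-02  7.704e+01] [ 0.369 -0.182  0.149]
side8 133 [ 5.6100e-01 -1.9500e-01  2.4000e-02  6.1000e-02  8.2265e+01] [ 0.563 -0.196  0.148]
```

```bash
python3 -m crank '[{"x":0,"y":0.05,"z":2,"turn":0},{"x":0,"y":0,"z":1.5,"turn":0},{"x":0,"y":0,"z":0.5,"turn":0},{"x":0,"y":0,"z":0,"turn":0},{"x":0,"y":0,"z":0,"turn":0}]'
python3 -m crank '[{"x":0,"y":0,"z":0.7,"turn":0},{"x":0,"y":0,"z":0.4,"turn":0},{"x":0,"y":0,"z":0,"turn":0},{"x":0,"y":0,"z":0,"turn":0}]'
```

```text
time: 41.2
tool_pos: [0.4654, -0.1926, 0.1142]
tool_rot: [0.0, 0.032, 0.999, -0.0]
contact_force: [0.7, 0.6, -2.3]
gripper_width: 0.223
grasp_force: 59.8
time: 41.6
tool_pos: [0.465, -0.1923, 0.1027]
tool_rot: [-0.0, 0.032, 0.999, 0.0]
contact_force: [-0.0, -0.3, -2.5]
gripper_width: 0.22
grasp_force: 59.8
```

```bash
python3 -m crank '[{"x":0,"y":-0.05,"z":0.4,"turn":0},{"x":0,"y":0,"z":0.1,"turn":0},{"x":0,"y":0,"z":0,"turn":0},{"x":0,"y":0,"z":0,"turn":0}]'
python3 -m crank '[{"x":0,"y":0,"z":0.15,"turn":0},{"x":0,"y":0,"z":0,"turn":0},{"x":0,"y":0,"z":0,"turn":0}]'
```

```text
time: 42.0
tool_pos: [0.4651, -0.1929, 0.0978]
tool_rot: [-0.0, 0.032, 0.999, 0.0]
contact_force: [0.1, -1.4, -2.8]
gripper_width: 0.222
grasp_force: 59.8
time: 42.3
tool_pos: [0.4652, -0.193, 0.0965]
tool_rot: [0.0, 0.032, 0.999, -0.0]
contact_force: [0.2, 0.3, -1.4]
gripper_width: 0.222
grasp_force: 59.8
```

```bash
python3 -m crank '[{"x":0,"y":0,"z":0.1,"turn":0},{"x":0,"y":0,"z":0,"turn":0},{"x":0,"y":0,"z":0,"turn":0}]'
python3 -m crank '[{"x":0,"y":0,"z":0,"turn":0},{"x":0,"y":0,"z":0,"turn":0},{"x":0,"y":0,"z":0,"turn":0}]' 60
python3 -m crank '[{"x":0,"y":0,"z":-2,"turn":0},{"x":0,"y":0,"z":-4.5,"turn":0},{"x":0,"y":0,"z":-4.5,"turn":0},{"x":2,"y":0,"z":-4,"turn":0},{"x":0,"y":0,"z":0,"turn":0}]'
python3 -m crank '[{"x":0,"y":0,"z":0,"turn":0},{"x":0,"y":0,"z":0,"turn":0},{"x":0,"y":0,"z":0,"turn":0}]'
python3 - <<'E'
from h import *
shot("wrist","wrist9"); shot("side","side9"); im=cv2.imread("pics/wrist9.png"); s=cv2.imread("pics/side9.png")
c=np.zeros((540,800,3),np.uint8); c[:,:432]=cv2.resize(im[30:330,200:440],(432,540)); c[:210,436:796]=cv2.resize(s[130:200,270:390],(360,210)); cv2.imwrite("pics/c9.png",c)
rect("wrist9",lambda r,g,b,P:(r>130)&(g<70)&(b<70)&(P[...,2]<.14)&(P[...,2]>.11)&(abs(P[...,0]-.465)<.06)&(abs(P[...,1]+.193)<.06))
E
```

```text
time: 42.6
tool_pos: [0.4653, -0.1931, 0.0957]
tool_rot: [0.0, 0.032, 0.999, -0.0]
contact_force: [-0.8, -0.0, 1.4]
gripper_width: 0.222
grasp_force: 60.1
time: 42.9
tool_pos: [0.4651, -0.1929, 0.0953]
tool_rot: [0.0, 0.032, 0.999, -0.0]
contact_force: [-0.4, 0.1, -0.1]
gripper_width: 0.6
grasp_force: 0.0
time: 43.4
tool_pos: [0.447, -0.1932, 0.2532]
tool_rot: [0.005, 0.033, 0.999, -0.003]
contact_force: [0.4, -0.4, 0.3]
gripper_width: 0.601
grasp_force: 0.0
time: 43.7
tool_pos: [0.4444, -0.1911, 0.2431]
tool_rot: [-0.002, 0.032, 0.999, 0.001]
contact_force: [0.9, 0.3, -0.4]
gripper_width: 0.603
grasp_force: 0.0
wrist9 739 [ 4.6400e-01 -1.9300e-01  1.8000e-02  3.8000e-02  8.5905e+01] [ 0.463 -0.193  0.121]
```

View pics/c9.png

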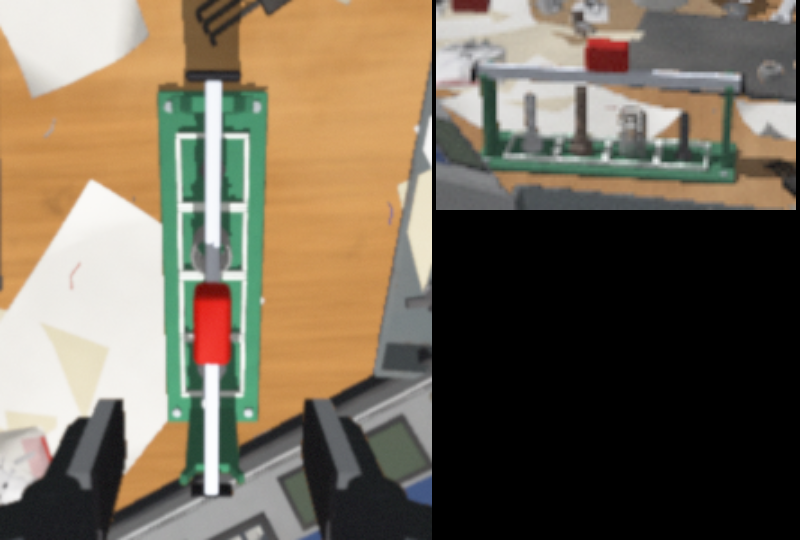

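The picture shows the bar lying in both green brackets with its grip up (red block at 212,325). All four parts stand upright beneath it.

```bash
python3 -c "
from plant import manip
print(manip.job_done())"
```

```text
the job is handed in; nothing more can be done
None
```

The job is handed in at about 44 s. The silver bolt, brown bolt, spring and dark bolt stand upright in the green rack in reverse order, and the bar lies grip up in both brackets; the judge returned no verdict.

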